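# Re-tapping the boss of a titrator's electrode arm

### The arm

A 6-joint arm with a two-finger parallel gripper is mounted at the origin on the work surface. World frame = base frame: x ahead of the robot, y to its left, z up, the work surface at z = 0. Lengths are in m, angles in rad, forces in N, time in s.
With the tool pointing down it reaches from about 0.375 to 0.75 m from the base axis. Payload 9 kg.
Tool frame: the origin (TCP) lies on the mounting face of the last link; the fingertips stand 173 mm ahead of it and the grasp point (between the pads) lies robot.grip_point_offset ahead of it (robot.grip_point_offset is the distance from the TCP to the grasp point, in m); y points along the fingers, x is the direction in which the jaws open and shut, and the axes are right-handed (so a half turn about y gives the same grasp; the last joint's range is limited). The gripper opens to 85 mm and grips with 20 to 120 N. Pads are 22 mm wide; open, the fingers measure 114 mm over their backs; the gripper's body (76 mm by 85 mm) begins 54 mm behind the grasp point. The pads swing forward as they close: fully open they stand 13 mm farther back than shut.
Start: joints at [-1.342, 0.104, 0.097, 1.564, 0, 1.353], TCP at [0.259, -0.541, 0.405] pointing down, gripper open.
Joint ranges: [-2.99, 2.99], [-0.84, 1.86], [-1.1, 1.16], [-1.84, 2.11], [-1.51, 1.56], [-3.14, 3.14]. Speed limits (rad/s): [2.22, 2.22, 2.57, 3.14, 3.14, 3.14].

### API

Orientations are given as [roll, pitch, yaw] about the fixed x, y, z axes, in that order (R = Rz(yaw) Ry(pitch) Rx(roll)).
In Python, from cell import robot gives the robot as it stands. The module is installed in compiled form; this text tells all that it offers.
- The arm moves only by the shell command python3 -m inch 'ROWS' [FORCE]. ROWS is JSON, a list that holds one entry, the list of rows, each a list of 7 numbers: the shift along the tool's x, y, z scaled (see below), then the turn, a rotation vector about the tool's x, y, z scaled (see below), then the closure in counts, from 0 (fully open) to 255 (shut). In form: [[[x, y, z, ax, ay, az, gripper], ...]]. A call has 1 to 5 rows; each row shifts and turns the pose as measured when the row begins, along the tool's axes as they then stand; what a row does not reach is not made up. The controller multiplies each number of a shift by 40 mm and each number of a turn by 360 degrees. A row lasts 1/10 s, in which the tool goes at most 50 mm and 8.59 degrees, less where a joint would pass 70% of its speed; a pose out of reach is approached as far as the arm can. A call with a number of a shift or a turn outside -1 to 1 is refused whole. A call with a gripper value outside its range is refused whole. The fingers move at their own pace and stop on an object; FORCE is the grip in N (left out, the last holds). Time passes only in rows, so rows that do not move let the fingers close. It gives the time, the measured TCP pose, the force and the opening at its end, in the units of the state.
- robot.observe(): the state, without advancing time (a new reading comes with each control period).
- robot.read_camera(name): name is "scene" or "top" or "wrist"; returns a dict with "pixels" (420x560x3 uint8, blue, green, red), "z_map" (420x560 float32, m along the optical axis (not along the pixel's ray), 0 where there is no reading), "fx", "fy", "cx", "cy" (pixels), "world_to_cam" (4x4, takes a point from world to camera coordinates). Camera axes: x right, y down, z forward; pixel columns grow to the right and rows downward; lengths in m; the calibration is good to about 2 mm. The wrist camera is an equidistant fisheye: a pixel r from the principal point sees the ray r / f radians off the axis. A picture is of the moment at which its call begins.
- robot.close_job(): hands the job in, once; it reports no verdict.
The state is a dict: "t": time; "q": joint angles; "qvel": joint speeds; "effort": joint torques, N m; "tcp_pos": TCP position; "ee_rot": TCP orientation; "ft_force": force on the tool from outside, world axes, zero at the start; "torque": the same for the moment, N m; "width": opening from 0.0 (shut) to 1.0 (fully open).
Only numpy, scipy, OpenCV 4.12 (cv2) and the standard library are available. Lean on these libraries where they do the work, as an engineer would, in place of code of your own. Each camera call takes 0.05 s, during which the arm holds its last target.

### The job

The electrode arm of the titrator is in the vise to have the thread in its boss recut. First take every glass electrode out of the arm and push it down into a storage vial of its own, all the way until its collar sits on the vial's mouth, without letting it fall; then cut the thread one and a quarter turns deeper with the tap that is already started in the boss: half a turn forward (clockwise) and a quarter turn back to break the chip, again and again, ending on the fourth half turn forward. Finally back the tap out those one and a quarter turns to where it stood, leaving the bottles and the beaker around the work undisturbed.

Things in the scene. Friction and masses are not known exactly. Their poses are not given: they have to be found in the camera images.
- fixture: Aluminium electrode arm, 262 x 50 x 18 mm, fixed level, top 118 mm above the bench. Origin on the bench under the boss axis; z up; the arm runs along +y to 235 mm (27 mm at -y). Three 15 mm through openings at y = 110, 160, 210 mm. The boss end is held in a vise: 190 mm long in x (-75 to 115, crank to 133), 70 mm wide, 112 mm high. A slim screw jack stands under the arm at y = 60.
- tap (a joint): Turn of tap and wrench about the vertical boss axis, rad: grows clockwise seen from above (forward, cutting). It starts within 0.12 of 0, the tap's starting place; a turn is 6.28. Right-hand thread: it sinks 1.75 mm a turn. Range -1.0 to 9.2; needs about 0.2 N m; stays where left. The boss is 34 mm across, its top 132 mm above the bench.
- wrench (a point): Centre of the bar-type tap wrench, 182 mm above the bench at tap value 0, turning and sinking with the tap. x along the wrench, y across its flat body, z up. Dark steel body 44 mm long (x), 18 mm thick (y), 22 mm high; from each end a round steel handle 9 to 14 mm thick reaches to 79 mm from the centre. Below it 40 mm of bare tap stand out of the boss.
- electrode1: Glass electrode, one of two or three alike. Origin at its tip, z up along it. Clear shaft 12 mm thick, 90 mm long; black collar 26 mm across (90 to 96 mm); ribbed black head (96 to 136 mm) 19 mm across, 21 over the ribs; metal plug on top to 144 mm. 60 g. Starts upright in an opening of the arm, collar resting on the arm, tip 28 mm above the bench. Absent in some starts.
- electrode2: Glass electrode, one of two or three alike. Origin at its tip, z up along it. Clear shaft 12 mm thick, 90 mm long; black collar 26 mm across (90 to 96 mm); ribbed black head (96 to 136 mm) 19 mm across, 21 over the ribs; metal plug on top to 144 mm. 60 g. Starts upright in an opening of the arm, collar resting on the arm, tip 28 mm above the bench. Absent in some starts.
- electrode3: Glass electrode, one of two or three alike. Origin at its tip, z up along it. Clear shaft 12 mm thick, 90 mm long; black collar 26 mm across (90 to 96 mm); ribbed black head (96 to 136 mm) 19 mm across, 21 over the ribs; metal plug on top to 144 mm. 60 g. Starts upright in an opening of the arm, collar resting on the arm, tip 28 mm above the bench. Absent in some starts.
- vial1: White storage vial, one of three alike, loose on the bench, 100 mm high, 250 g. Origin at the centre of its underside, z up. Body 58 mm across up to 52 mm, a shoulder, then from 74 mm up a neck 27 to 31 mm across with a 17 mm round mouth; 92 mm deep inside. With an electrode home the tip is 10 mm above the vial's underside. Any electrode goes into any vial.
- vial2: White storage vial, one of three alike, loose on the bench, 100 mm high, 250 g. Origin at the centre of its underside, z up. Body 58 mm across up to 52 mm, a shoulder, then from 74 mm up a neck 27 to 31 mm across with a 17 mm round mouth; 92 mm deep inside. With an electrode home the tip is 10 mm above the vial's underside. Any electrode goes into any vial.
- vial3: White storage vial, one of three alike, loose on the bench, 100 mm high, 250 g. Origin at the centre of its underside, z up. Body 58 mm across up to 52 mm, a shoulder, then from 74 mm up a neck 27 to 31 mm across with a 17 mm round mouth; 92 mm deep inside. With an electrode home the tip is 10 mm above the vial's underside. Any electrode goes into any vial.
- reagent: Bystander: amber reagent bottle with a blue cap, 86 mm across, 190 mm high. Origin at the centre of its underside. Leave alone.
- beaker: Bystander: glass beaker, 72 mm across, 85 mm high. Origin at the centre of its underside. Leave alone.
- oiler: Bystander: grey oil bottle with a black spout, 44 mm across, 120 mm high. Origin at the centre of its underside. Leave alone.
There are look-alikes about, which are no part of the job. What is shaped like the electrode1 but green or purple is not meant.

How it is judged:
By the outcome, as a careful person would: the job done as asked, in the order asked, and still so for the second after the job is handed in, with the robot touching nothing.
Of electrode1, electrode2, electrode3 only 2 to 3 are there at a start; the rules pass over those that are not, and their reading is None.
At some moment in a run one of vial1, vial2, vial3 may be knocked a few centimetres aside while the robot is not near it.
It also fails if it takes over 210 s, if anything falls off the work surface, if the arm or the gripper's body presses on something with over 40 N, if the wrist force passes 120 N, or if a joint passes its speed limit or range.

## Working session

There is one attempt and no reset: what is moved stays moved. The work goes in short steps, Python scripts to look and compute and a shell command to move; the robot and the scene stay as the last step left them, time stands still between calls to the robot, and variables do not carry over. Pictures are saved under pics/ and viewed, and the job is handed in when it is done.

```bash
ls; mkdir -p pics; cat > h.py <<'E'
import numpy as np, cv2
from cell import robot
def snap(n,f):
    d=robot.read_camera(n); cv2.imwrite('pics/'+f+'.png',d['pixels']); np.savez('pics/'+f+'.npz',**{k:d[k] for k in d}); return d
def ray(d,u,v):
    T=np.linalg.inv(d['world_to_cam']); r=T[:3,:3]@np.array([(u-d['cx'])/d['fx'],(v-d['cy'])/d['fy'],1]); return T[:3,3],r
def onz(d,u,v,z):
    o,r=ray(d,u,v); return o+r*(z-o[2])/r[2]
def cloud(d):
    v,u=np.mgrid[0:420,0:560]; z=d['z_map']
    P=np.stack([(u-d['cx'])/d['fx']*z,(v-d['cy'])/d['fy']*z,z,np.ones_like(z)],-1)
    return (P@np.linalg.inv(d['world_to_cam']).T)[...,:3], z>0
def load(f): return dict(np.load('pics/'+f+'.npz'))
E
python3 - <<'E'
from h import *
for n in ['scene','top','wrist']:
    d=snap(n,n+'0'); print(n,d['fx'],d['fy'],d['cx'],d['cy']); print(np.round(np.linalg.inv(d['world_to_cam']),3))
print(robot.observe(), robot.grip_point_offset)
E
```

```text
pics
scene 395.5220528077059 395.5220528077059 279.1896737761335 210.72788492073153
[[ 0.481  0.541 -0.689  1.193]
 [ 0.876 -0.296  0.38  -0.384]
 [ 0.002 -0.787 -0.617  0.693]
 [ 0.     0.     0.     1.   ]]
top 428.7962779773825 428.7962779773825 279.2227162892364 215.9230912728537
[[ 0.03  -0.993  0.111  0.482]
 [-0.999 -0.032 -0.021 -0.051]
 [ 0.024 -0.11  -0.994  1.14 ]
 [ 0.     0.     0.     1.   ]]
wrist 325.19226210127806 325.19226210127806 283.8918855626593 208.54717120529384
[[ 0.432 -0.862 -0.263  0.326]
 [-0.902 -0.414 -0.125 -0.509]
 [-0.001  0.292 -0.957  0.373]
 [ 0.     0.     0.     1.   ]]
{'t': 0.15, 'q': array([-1.34168963e+00,  1.04539720e-01,  9.66521412e-02,  1.56388490e+00,
        1.20743313e-06,  1.35308488e+00]), 'qvel': array([ 0.00058394, -0.00264975,  0.00215803,  0.00069934,  0.00297365,
       -0.00108294]), 'effort': array([ 2.14428335e-03, -5.57358599e+01,  5.04006243e+01,  1.25681338e-02,
       -2.91788674e-04, -1.29615145e-05]), 'tcp_pos': array([ 0.25924312, -0.54101589,  0.40411632]), 'ee_rot': array([-1.57058430e+00,  9.52843366e-04, -1.12397809e+00]), 'ft_force': array([0.62339653, 1.18431128, 0.51569937]), 'torque': array([ 0.03335939,  0.01593565, -0.00897251]), 'width': 0.9995244895065878} 0.1547
```

View pics/scene0.png

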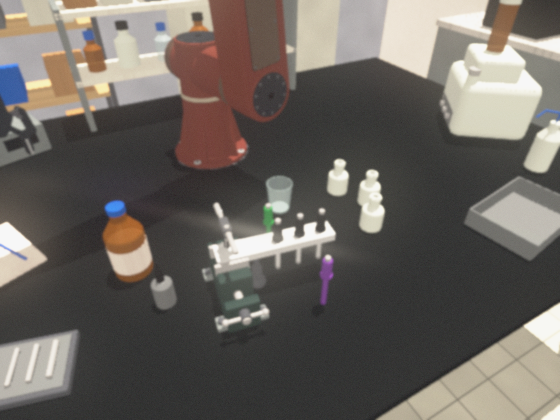

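View pics/top0.png

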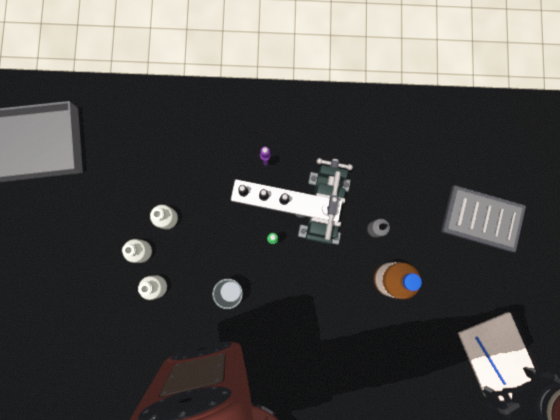

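View pics/wrist0.png

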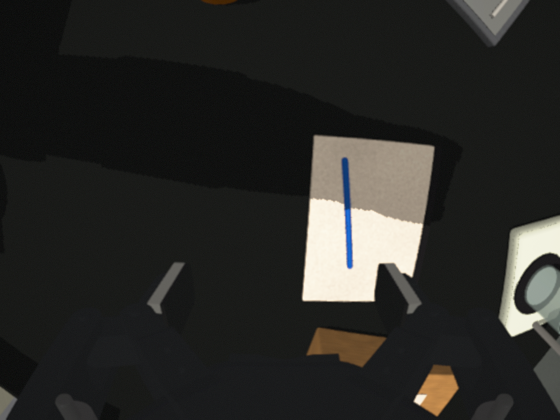

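```bash
python3 - <<'E'
from h import *
d=load('top0'); P,ok=cloud(d); bgr=d['pixels']
# height map view zoomed
H=P[...,2].copy(); 
zones={'arm':(0.11,0.125),'elec':(0.14,0.19),'neck':(0.085,0.105)}
for n,(a,b) in {'high':(0.15,0.25),'neck':(0.09,0.106)}.items():
    m=(ok&(H>a)&(H<b)).astype(np.uint8); c,l,s,ce=cv2.connectedComponentsWithStats(m)
    for i in range(1,c):
        if s[i,4]>12:
            q=P[l==i]; print(n,s[i],'med',np.round(np.median(q,0),3),'min',np.round(q.min(0),3),'max',np.round(q.max(0),3),bgr[l==i].mean(0).round())
big=cv2.resize(bgr[140:310,110:430],None,fx=2.5,fy=2.5,interpolation=cv2.INTER_CUBIC); cv2.imwrite('pics/topz.png',big)
s=load('scene0')['pixels']; cv2.imwrite('pics/scz.png',cv2.resize(s[150:340,140:400],None,fx=3,fy=3,interpolation=cv2.INTER_CUBIC))
E
```

```text
high [325 171  16  69 418] med [ 0.617 -0.19   0.188] min [ 0.541 -0.207  0.171] max [ 0.696 -0.175  0.197] [154. 154. 158.]
high [238 184   9   9  65] med [0.652 0.016 0.164] min [0.644 0.007 0.153] max [0.663 0.026 0.176] [140. 140. 145.]
high [259 188   9  10  63] med [ 0.644 -0.035  0.165] min [ 0.636 -0.042  0.152] max [ 0.655 -0.023  0.175] [137. 137. 141.]
high [281 193   9   9  63] med [ 0.635 -0.083  0.165] min [ 0.627 -0.093  0.152] max [ 0.645 -0.074  0.174] [134. 134. 138.]
high [397 272  25  19 349] med [ 0.453 -0.364  0.189] min [ 0.431 -0.39   0.15 ] max [ 0.472 -0.347  0.194] [166. 101.  71.]
high [523 367   5  10  14] med [ 0.279 -0.58   0.247] min [ 0.269 -0.586  0.243] max [ 0.288 -0.576  0.25 ] [ 88.  93. 101.]
neck [261 153  10   7  31] med [ 0.745 -0.036  0.094] min [ 0.741 -0.046  0.09 ] max [ 0.757 -0.023  0.105] [123.  52. 100.]
neck [317 183  17  12 163] med [ 0.671 -0.184  0.095] min [ 0.657 -0.204  0.09 ] max [ 0.685 -0.164  0.101] [87. 91. 78.]
neck [337 186   9  12  81] med [ 0.666 -0.224  0.095] min [ 0.65  -0.235  0.091] max [ 0.679 -0.214  0.099] [73.
[... 273 characters left out ...]
] med [ 0.584 -0.329  0.098] min [ 0.577 -0.335  0.09 ] max [ 0.59  -0.325  0.106] [40. 38. 39.]
neck [331 224   8  14  80] med [ 0.566 -0.209  0.096] min [ 0.551 -0.218  0.091] max [ 0.582 -0.2    0.105] [76. 78. 69.]
neck [268 234  10   9  21] med [ 0.539 -0.055  0.092] min [ 0.534 -0.069  0.09 ] max [ 0.554 -0.047  0.096] [ 85. 154.  68.]
neck [123 244  13  12  99] med [0.505 0.285 0.098] min [0.492 0.272 0.09 ] max [0.519 0.301 0.103] [221. 229. 230.]
neck [382 263  13  32  56] med [ 0.451 -0.333  0.097] min [ 0.418 -0.356  0.09 ] max [ 0.492 -0.327  0.105] [ 76.  99. 130.]
neck [139 282  13  13 102] med [0.415 0.24  0.097] min [0.401 0.228 0.09 ] max [0.43  0.258 0.103] [225. 232. 233.]
```

View pics/topz.png

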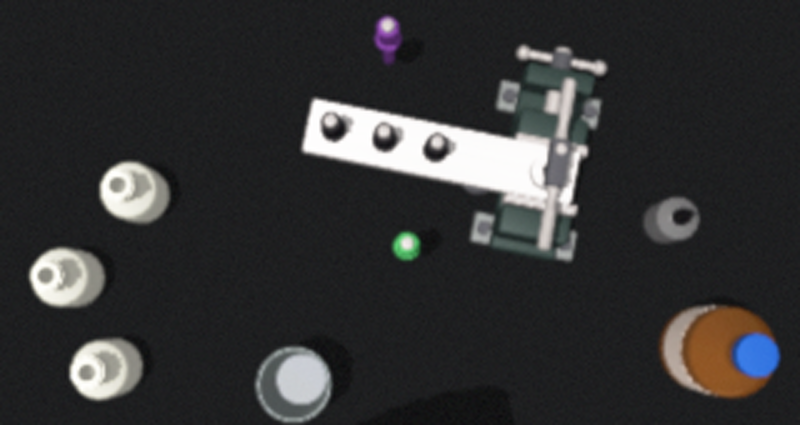

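View pics/scz.png

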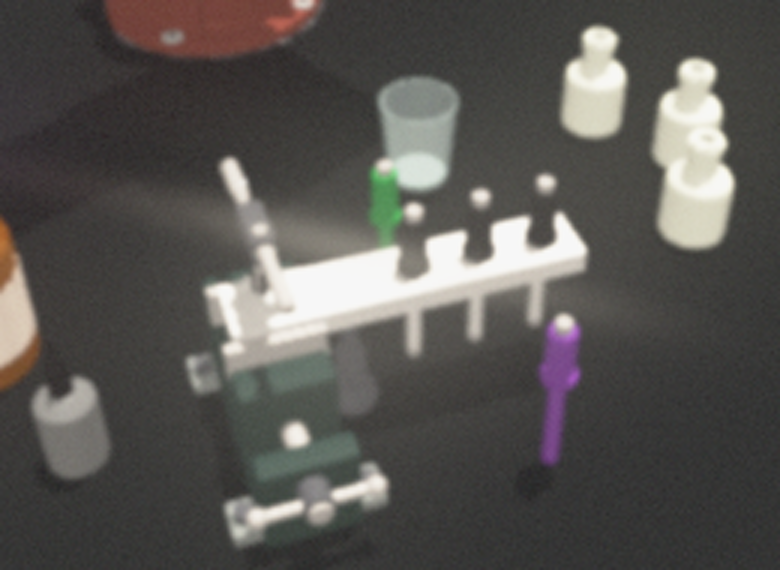

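```bash
cat > tri.py <<'E'
from h import *
def tri(a,pa,b,pb):
    o1,r1=ray(a,*pa);o2,r2=ray(b,*pb); r1=r1/np.linalg.norm(r1);r2=r2/np.linalg.norm(r2)
    A=np.stack([r1,-r2],1); s=np.linalg.lstsq(A,o2-o1,rcond=None)[0]
    p,q=o1+s[0]*r1,o2+s[1]*r2; return (p+q)/2,np.linalg.norm(p-q)
E
python3 - <<'E'
from tri import *
t=load('top0');s=load('scene0')
P,ok=cloud(t); PS,oks=cloud(s)
def blobs(d,m,lo,hi):
    c,l,st,ce=cv2.connectedComponentsWithStats(m.astype(np.uint8)); return [(ce[i].round(1),st[i,4]) for i in range(1,c) if lo<=st[i,4]<=hi]
g=t['pixels'].mean(-1)
for d,P_,k,n in((t,P,ok,'top'),(s,PS,oks,'scene')):
    m=k&(P_[...,2]>0.164)&(P_[...,2]<0.18)&(P_[...,1]>-.12)&(P_[...,1]<.05)&(P_[...,0]>.6)&(P_[...,0]<.7)
    for c,a in blobs(d,m,4,200): print(n,'plug',c,a,onz(d,*c,0.171).round(4))
    m=k&(P_[...,2]>0.096)&(P_[...,2]<0.106)&(P_[...,1]>.15)&(P_[...,0]>.3)&(P_[...,0]<.7)
    for c,a in blobs(d,m,20,400): print(n,'rim',c,a,onz(d,*c,0.1).round(4))
# arm top
m=ok&(P[...,2]>.11)&(P[...,2]<.124)&(P[...,0]>.55)&(P[...,0]<.72)&(P[...,1]>-.24)&(P[...,1]<.07)
q=P[m][:,:2].astype(np.float32); r=cv2.minAreaRect(q); print(r, np.median(P[m][:,2]))
m=ok&(P[...,2]>.17)&(P[...,2]<.2)&(P[...,0]>.53)&(P[...,0]<.71)&(abs(P[...,1]+.19)<.03)
q=P[m][:,:2].astype(np.float32); print(cv2.minAreaRect(q), cv2.fitLine(q,cv2.DIST_L2,0,.01,.01).ravel(), np.percentile(P[m][:,2],[5,50,95]))
E
```

```text
top plug [242.4 187.5] 36 [0.6531 0.0147 0.171 ]
top plug [263.1 191.8] 37 [ 0.6447 -0.033   0.171 ]
top plug [284.9 195.9] 32 [ 0.6369 -0.0831  0.171 ]
top rim [156.8 213.1] 65 [0.5957 0.2243 0.1   ]
top rim [128.8 249.3] 80 [0.5061 0.2857 0.1   ]
top rim [145.1 287.9] 68 [0.4158 0.241  0.1   ]
scene plug [321.7 212. ] 46 [0.6573 0.0144 0.171 ]
scene plug [299.8 216.8] 47 [ 0.6489 -0.035   0.171 ]
scene plug [277.6 221.6] 52 [ 0.6404 -0.0834  0.171 ]
scene rim [490.  116.4] 212 [0.4155 0.886  0.1   ]
scene rim [546.5 142.9] 72 [0.63   0.8773 0.1   ]
scene rim [339.6 162.4] 46 [0.4163 0.2421 0.1   ]
scene rim [372.3 173.3] 50 [0.5071 0.2876 0.1   ]
scene rim [375.4 196.4] 60 [0.5965 0.2246 0.1   ]
((0.6341784596443176, -0.09199576079845428), (0.2690470218658447, 0.0675925463438034), 81.0953140258789) 0.11743104424811157
((0.6183009147644043, -0.19087815284729004), (0.018330901861190796, 0.15711066126823425), 80.92670440673828) [ 0.99043036 -0.13801353  0.6172305  -0.19028196] [0.18220826 0.18773314 0.19433424]
```

```bash
cat > plan.py <<'E'
import sys
from h import *
from scipy.spatial.transform import Rotation as R
def plan(x,y,z,yaw,n=None):
    s=robot.observe(); p=np.array(s['tcp_pos']); R0=R.from_euler('xyz',s['ee_rot'])
    Rt=R.from_euler('xyz',[-np.pi/2,0,np.radians(yaw)]); rv=(R0.inv()*Rt).as_rotvec()
    d=np.array([x,y,z])-p; 
    k=n or int(max(np.ceil(np.linalg.norm(d)/.039),np.ceil(np.degrees(np.linalg.norm(rv))/8.5),1))
    print('t',round(s['t'],2),'tcp',p.round(4),'rpy',np.degrees(s['ee_rot']).round(2),'q6',s['q'][5].round(3),'F',np.round(s['ft_force'],1),'w',round(s['width'],3),'rows',k)
    for i in range(k):
        Ri=R0*R.from_rotvec(rv*i/k); sh=Ri.inv().apply(d/k)/.04
        print(np.round(sh,3).tolist(),np.round(rv/k/(2*np.pi),4).tolist())
if __name__=='__main__':
    a=[float(v) for v in sys.argv[1:]]; plan(*a[:4],n=int(a[4]) if len(a)>4 else None)
E
python3 plan.py 0.654 0.015 0.43 -9.6 20
```

```text
t 0.15 tcp [ 0.2592 -0.541   0.4041] rpy [-8.999e+01  5.000e-02 -6.440e+01] q6 1.353 F [0.6 1.2 0.5] w 1.0 rows 20
[-0.414, -0.032, 0.745] [-0.0, -0.0076, -0.0]
[-0.377, -0.032, 0.764] [-0.0, -0.0076, -0.0]
[-0.341, -0.032, 0.781] [-0.0, -0.0076, -0.0]
[-0.303, -0.032, 0.797] [-0.0, -0.0076, -0.0]
[-0.264, -0.032, 0.81] [-0.0, -0.0076, -0.0]
[-0.225, -0.032, 0.822] [-0.0, -0.0076, -0.0]
[-0.186, -0.032, 0.832] [-0.0, -0.0076, -0.0]
[-0.146, -0.032, 0.84] [-0.0, -0.0076, -0.0]
[-0.105, -0.032, 0.846] [-0.0, -0.0076, -0.0]
[-0.065, -0.032, 0.85] [-0.0, -0.0076, -0.0]
[-0.024, -0.032, 0.852] [-0.0, -0.0076, -0.0]
[0.017, -0.032, 0.852] [-0.0, -0.0076, -0.0]
[0.057, -0.032, 0.85] [-0.0, -0.0076, -0.0]
[0.098, -0.032, 0.847] [-0.0, -0.0076, -0.0]
[0.138, -0.032, 0.841] [-0.0, -0.0076, -0.0]
[0.178, -0.032, 0.834] [-0.0, -0.0076, -0.0]
[0.218, -0.032, 0.824] [-0.0, -0.0076, -0.0]
[0.257, -0.032, 0.813] [-0.0, -0.0076, -0.0]
[0.296, -0.032, 0.799] [-0.0, -0.0076, -0.0]
[0.334, -0.032, 0.784] [-0.0, -0.0076, -0.0]
```

```bash
python3 -m inch '[[[-0.41,-0.03,0.75,0,-0.0076,0,0],[-0.38,-0.03,0.76,0,-0.0076,0,0],[-0.34,-0.03,0.78,0,-0.0076,0,0],[-0.3,-0.03,0.8,0,-0.0076,0,0],[-0.26,-0.03,0.81,0,-0.0076,0,0]]]' 40
python3 -m inch '[[[-0.22,-0.03,0.82,0,-0.0076,0,0],[-0.19,-0.03,0.83,0,-0.0076,0,0],[-0.15,-0.03,0.84,0,-0.0076,0,0],[-0.1,-0.03,0.85,0,-0.0076,0,0],[-0.06,-0.03,0.85,0,-0.0076,0,0]]]'
python3 plan.py 0.654 0.015 0.43 -9.6
```

```text
t: 0.65
tcp_pos: [0.3582, -0.4005, 0.4075]
ee_rot: [-1.57, 0.005, -0.884]
ft_force: [-0.0, -0.4, 1.1]
width: 0.999
t: 1.15
tcp_pos: [0.4594, -0.2546, 0.4131]
ee_rot: [-1.568, 0.005, -0.636]
ft_force: [0.2, -0.7, -0.2]
width: 0.999
t 1.15 tcp [ 0.4594 -0.2546  0.4131] rpy [-89.85   0.3  -36.41] q6 1.45 F [ 0.2 -0.7 -0.2] w 0.999 rows 9
[-0.01, -0.045, 0.924] [-0.0001, -0.0083, -0.0001]
[0.038, -0.045, 0.923] [-0.0001, -0.0083, -0.0001]
[0.086, -0.045, 0.92] [-0.0001, -0.0083, -0.0001]
[0.134, -0.046, 0.914] [-0.0001, -0.0083, -0.0001]
[0.181, -0.046, 0.906] [-0.0001, -0.0083, -0.0001]
[0.228, -0.046, 0.895] [-0.0001, -0.0083, -0.0001]
[0.274, -0.046, 0.882] [-0.0001, -0.0083, -0.0001]
[0.32, -0.047, 0.866] [-0.0001, -0.0083, -0.0001]
[0.364, -0.047, 0.849] [-0.0001, -0.0083, -0.0001]
```

```bash
python3 -m inch '[[[-0.01,-0.05,0.92,0,-0.0083,0,0],[0.04,-0.05,0.92,0,-0.0083,0,0],[0.09,-0.05,0.92,0,-0.0083,0,0],[0.13,-0.05,0.91,0,-0.0083,0,0],[0.18,-0.05,0.91,0,-0.0083,0,0]]]'
python3 -m inch '[[[0.23,-0.05,0.9,0,-0.0083,0,0],[0.27,-0.05,0.88,0,-0.0083,0,0],[0.32,-0.05,0.87,0,-0.0083,0,0],[0.36,-0.05,0.85,0,-0.0083,0,0],[0,0,0,0,0,0,0]]]'
python3 - <<'E'
from h import *
for n in ['top','wrist','scene']: snap(n,n+'1')
E
python3 plan.py 0.654 0.015 0.40 -9.6
```

```text
t: 1.65
tcp_pos: [0.5699, -0.0975, 0.4228]
ee_rot: [-1.567, 0.006, -0.364]
ft_force: [1.1, -0.8, -0.6]
width: 1.0
t: 2.15
tcp_pos: [0.6585, 0.0336, 0.429]
ee_rot: [-1.565, 0.007, -0.141]
ft_force: [0.3, -0.0, -0.8]
width: 1.002
t 2.3 tcp [0.657  0.03   0.4297] rpy [-89.73   0.4   -8.39] q6 1.564 F [ 0.8 -0.7  0.3] w 1.002 rows 1
[-0.015, 0.741, -0.386] [-0.0007, 0.0034, -0.0011]
```

View pics/wrist1.png

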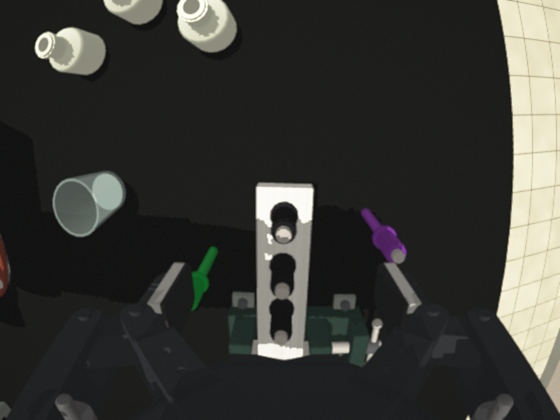

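View pics/scene1.png

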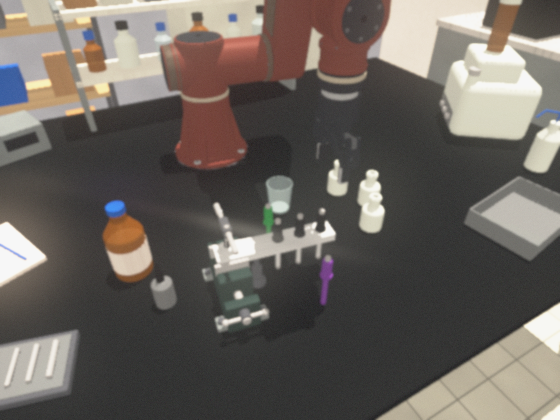

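```bash
cat >> h.py <<'E'
def wray(d,u,v):
    T=np.linalg.inv(d['world_to_cam']); a=np.array([(u-d['cx'])/d['fx'],(v-d['cy'])/d['fy']]); th=np.linalg.norm(a)
    r=np.array([*(a/max(th,1e-9)*np.sin(th)),np.cos(th)]); return T[:3,3],T[:3,:3]@r
def wonz(d,u,v,z):
    o,r=wray(d,u,v); return o+r*(z-o[2])/r[2]
def wpix(d,p):
    c=(d['world_to_cam']@np.array([*p,1]))[:3]; th=np.arctan2(np.hypot(c[0],c[1]),c[2]); k=th*d['fx']/np.hypot(c[0],c[1])
    return d['cx']+k*c[0],d['cy']+k*c[1]
E
python3 - <<'E'
from h import *
d=load('wrist1'); im=d['pixels']
cv2.imwrite('pics/w1z.png',cv2.resize(im[180:360,220:350],None,fx=4.4,fy=3.3*4/3,interpolation=cv2.INTER_CUBIC)[:600])
g=im.mean(-1)
for c in [(0.654,.015),(.646,-.034),(.637,-.0835)]: print(np.round(wpix(d,(*c,.172)),1))
for c in [(.5957,.2243),(.506,.2857),(.4158,.241)]: print(np.round(wpix(d,(*c,.1)),1))
print(np.linalg.inv(d['world_to_cam'])[:3,3])
for c in [(283,233),(282,291),(281,338)]: print(wonz(d,*c,.172))
E
```

```text
[284.8 239.6]
[283.6 295.8]
[281.5 342.5]
[191.7   7.7]
[106.  -18.2]
[43.6 46.6]
[0.66803985 0.10624036 0.39867527]
[0.65338826 0.02045043 0.172     ]
[ 0.64536466 -0.02928797  0.172     ]
[ 0.63731136 -0.07812177  0.172     ]
```

View pics/w1z.png

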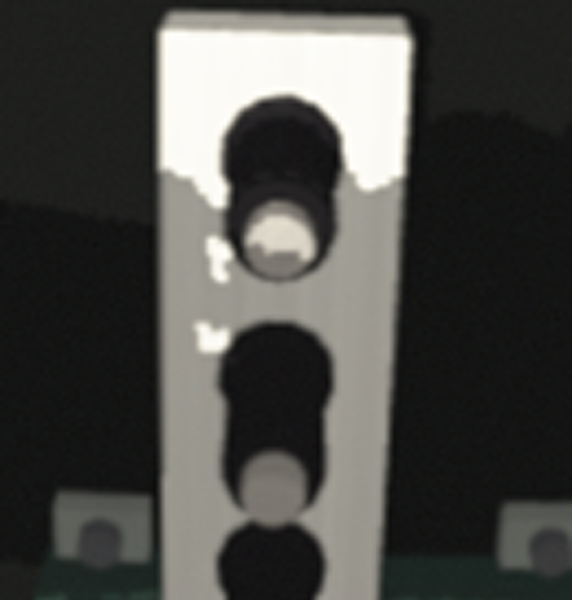

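```bash
python3 - <<'E'
from h import *
d=snap('wrist','wrist2'); im=d['pixels']
print(robot.observe()['tcp_pos'],robot.observe()['qvel'].round(4),np.linalg.inv(d['world_to_cam']).round(4))
cv2.imwrite('pics/w2z.png',cv2.resize(im[180:360,220:350],None,fx=4,fy=3,interpolation=cv2.INTER_CUBIC)[:600])
for c in [(0.654,.015),(.646,-.034),(.637,-.0835)]: print(np.round(wpix(d,(*c,.172)),1))
P=None
z=d['z_map']
for (u,v) in [(283,233),(282,291),(281,338),(284,290)]:
    o,r=wray(d,u,v); f=np.linalg.inv(d['world_to_cam'])[:3,2]; print((o+r*z[v,u]/(r@f)).round(4))
E
```

```text
[0.65687133 0.02946804 0.43005235] [-0.0122 -0.015  -0.0071 -0.0005  0.0009 -0.0012] [[ 0.9893 -0.1376 -0.0482  0.6675]
 [-0.1457 -0.9478 -0.2837  0.1041]
 [-0.0066  0.2876 -0.9577  0.3993]
 [ 0.      0.      0.      1.    ]]
[285.4 236.4]
[284.3 292.9]
[282.4 340.1]
[0.6527 0.0182 0.1727]
[ 0.6445 -0.0313  0.1731]
[ 0.6363 -0.0803  0.1727]
[ 0.6461 -0.0313  0.1718]
```

View pics/w2z.png

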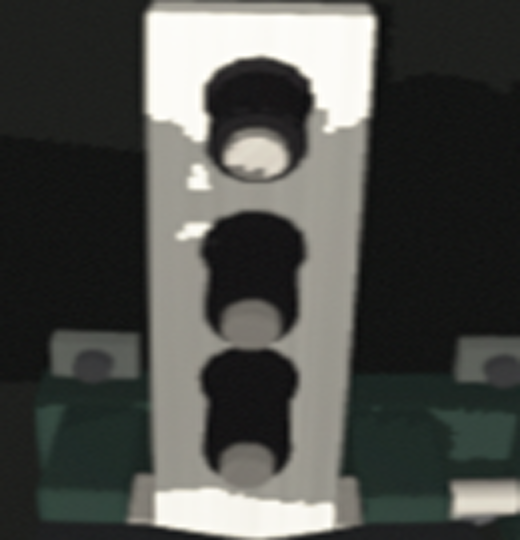

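```bash
python3 - <<'E'
from h import *
from scipy.spatial.transform import Rotation as R
d=load('wrist2'); s=robot.observe(); Rt=R.from_euler('xyz',s['ee_rot']).as_matrix()
for sx in(-1,1):
  for z in (-.011,.011):
    for y in (.160,.14): print(sx,z,y,np.round(wpix(d,s['tcp_pos']+Rt@np.array([sx*.0425,y,z])),1))
cv2.imwrite('pics/w2f.png',cv2.resize(d['pixels'][240:340,130:430],None,fx=2.6,fy=2.6,interpolation=cv2.INTER_CUBIC))
E
```

```text
-1 -0.011 0.16 [195.9 301.4]
-1 -0.011 0.14 [185.4 326.2]
-1 0.011 0.16 [190.5 260.8]
-1 0.011 0.14 [177.8 282.5]
1 -0.011 0.16 [372.4 301.6]
1 -0.011 0.14 [383.  326.3]
1 0.011 0.16 [378. 261.]
1 0.011 0.14 [390.7 282.7]
```

View pics/w2f.png

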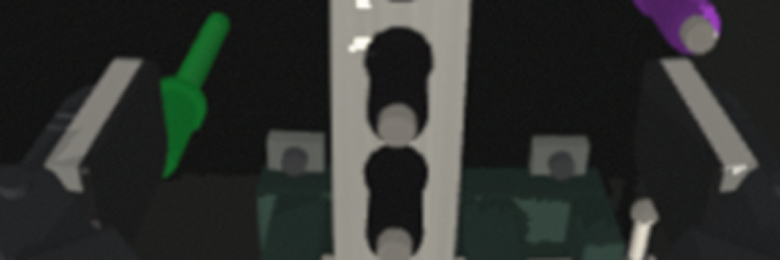

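```bash
python3 plan.py 0.654 0.018 0.36 -9.6 2
```

```text
t 2.35 tcp [0.6569 0.0295 0.4301] rpy [-89.73   0.37  -8.44] q6 1.564 F [ 0.3  0.  -0.3] w 1.0 rows 2
[-0.009, 0.875, -0.151] [-0.0004, 0.0016, -0.0005]
[-0.01, 0.875, -0.149] [-0.0004, 0.0016, -0.0005]
```

```bash
python3 -m inch '[[[-0.01,0.87,-0.15,-0.0004,0.0016,-0.0005,0],[-0.01,0.87,-0.15,-0.0004,0.0016,-0.0005,0],[0,0,0,0,0,0,0],[0,0,0,0,0,0,0]]]'
python3 - <<'E'
from h import *
from scipy.spatial.transform import Rotation as R
d=snap('wrist','wrist3'); s=robot.observe(); Rt=R.from_euler('xyz',s['ee_rot']).as_matrix()
cv2.imwrite('pics/w3z.png',cv2.resize(d['pixels'][200:400,130:430],None,fx=2.6,fy=2.6,interpolation=cv2.INTER_CUBIC))
for y in (.018,.0195,.021): print(np.round(wpix(d,(.653,y,.172)),1))
E
python3 plan.py 0.654 0.018 0.30 -9.6
```

```text
t: 2.75
tcp_pos: [0.6524, 0.0136, 0.3619]
ee_rot: [-1.572, -0.004, -0.175]
ft_force: [0.3, 1.1, 1.5]
width: 1.005
[282.6 247. ]
[282.1 244.4]
[281.7 241.9]
t 2.8 tcp [0.6525 0.0136 0.3617] rpy [-90.05  -0.19 -10.  ] q6 1.566 F [-0.4 -0.1 -0.3] w 1.003 rows 2
[0.007, 0.771, 0.058] [0.0001, -0.0006, 0.0003]
[0.008, 0.771, 0.058] [0.0001, -0.0006, 0.0003]
```

View pics/w3z.png

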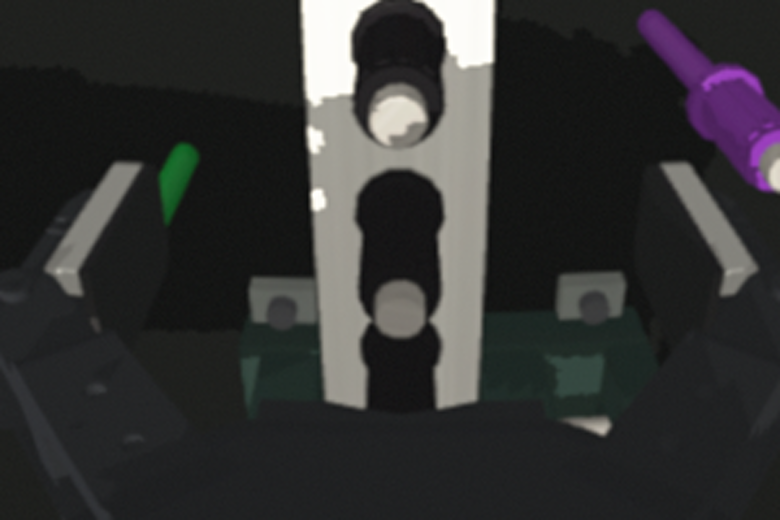

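```bash
python3 -m inch '[[[0.01,0.75,0.07,0,-0.0006,0,0],[0.01,0.75,0.07,0,-0.0006,0,0],[0,0,0,0,0,0,0],[0,0,0,0,0,0,0]]]'
python3 plan.py 0.654 0.019 0.30 -9.6
python3 - <<'E'
from h import *
d=snap('wrist','wrist4')
print([np.round(wpix(d,(.653,y,.172)),1) for y in (.018,.021)])
E
```

```text
t: 3.2
tcp_pos: [0.6567, 0.0178, 0.3106]
ee_rot: [-1.572, -0.015, -0.168]
ft_force: [0.2, 0.1, 1.2]
width: 1.003
t 3.2 tcp [0.6567 0.0178 0.3106] rpy [-90.04  -0.85  -9.62] q6 1.567 F [0.2 0.1 1.2] w 1.003 rows 1
[-0.075, 0.264, 0.018] [0.0001, -0.0001, 0.0024]
[array([270. , 309.8]), array([268.6, 303.7])]
```

View pics/wrist4.png

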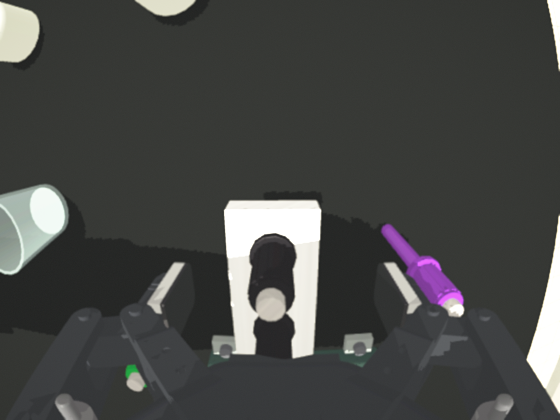

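```bash
python3 -m inch '[[[-0.08,0.25,0.05,0,0,0.0024,0],[0,0,0,0,0,0,0],[0,0,0,0,0,0,0]]]'
python3 plan.py 0.653 0.020 0.30 -9.6
```

```text
t: 3.55
tcp_pos: [0.6549, 0.0202, 0.3044]
ee_rot: [-1.572, -0.004, -0.168]
ft_force: [0.3, -0.2, -0.7]
width: 0.998
t 3.55 tcp [0.6549 0.0202 0.3044] rpy [-90.04  -0.22  -9.64] q6 1.571 F [ 0.3 -0.2 -0.7] w 0.998 rows 1
[-0.046, 0.111, -0.012] [0.0001, -0.0001, 0.0006]
```

```bash
python3 -m inch '[[[-0.06,0.13,0,0,0,0.0006,0],[0,0,0,0,0,0,100],[0,0,0,0,0,0,200],[0,0,0,0,0,0,200],[0,0,0,0,0,0,255]]]' 40
python3 -m inch '[[[0,0,0,0,0,0,255],[0,0,0,0,0,0,255],[0,0,0,0,0,0,255]]]'
python3 plan.py 0.653 0.020 0.42 -9.6
```

```text
t: 4.05
tcp_pos: [0.6524, 0.0205, 0.2997]
ee_rot: [-1.572, -0.001, -0.168]
ft_force: [0.6, 0.4, 0.1]
width: 0.327
t: 4.35
tcp_pos: [0.6525, 0.0205, 0.2998]
ee_rot: [-1.572, -0.001, -0.168]
ft_force: [-0.8, -0.8, -0.6]
width: 0.21
t 4.35 tcp [0.6525 0.0205 0.2998] rpy [-9.004e+01 -4.000e-02 -9.640e+00] q6 1.571 F [-0.8 -0.8 -0.6] w 0.21 rows 4
[0.004, -0.751, -0.003] [0.0, -0.0, 0.0]
[0.004, -0.751, -0.003] [0.0, -0.0, 0.0]
[0.004, -0.751, -0.003] [0.0, -0.0, 0.0]
[0.004, -0.751, -0.003] [0.0, -0.0, 0.0]
```

```bash
python3 -m inch '[[[0,0,0,0,0,0,255],[0,0,0,0,0,0,255],[0,-0.2,0,0,0,0,255],[0,-0.4,0,0,0,0,255],[0,0,0,0,0,0,255]]]'
python3 -m inch '[[[0,-0.75,0,0,0,0,255],[0,-0.75,0,0,0,0,255],[0,-0.75,0,0,0,0,255],[0,-0.5,0,0,0,0,255],[0,0,0,0,0,0,255]]]'
python3 - <<'E'
from h import *
for n in ['wrist','top','scene']: snap(n,n+'5')
E
python3 plan.py 0.5957 0.2243 0.42 -9.6
```

```text
t: 4.85
tcp_pos: [0.6528, 0.0204, 0.3259]
ee_rot: [-1.572, -0.002, -0.168]
ft_force: [0.5, 0.2, -0.2]
width: 0.211
t: 5.35
tcp_pos: [0.6522, 0.0206, 0.4414]
ee_rot: [-1.572, -0.003, -0.168]
ft_force: [-0.2, 0.1, -0.5]
width: 0.212
t 5.5 tcp [0.6519 0.0206 0.4367] rpy [-90.04   0.15  -9.65] q6 1.571 F [-0.1  0.2 -1.6] w 0.21 rows 6
[-0.373, 0.07, 0.798] [0.0, -0.0, -0.0001]
[-0.373, 0.07, 0.798] [0.0, -0.0, -0.0001]
[-0.373, 0.07, 0.798] [0.0, -0.0, -0.0001]
[-0.373, 0.07, 0.798] [0.0, -0.0, -0.0001]
[-0.373, 0.07, 0.798] [0.0, -0.0, -0.0001]
[-0.373, 0.07, 0.798] [0.0, -0.0, -0.0001]
```

View pics/wrist5.png

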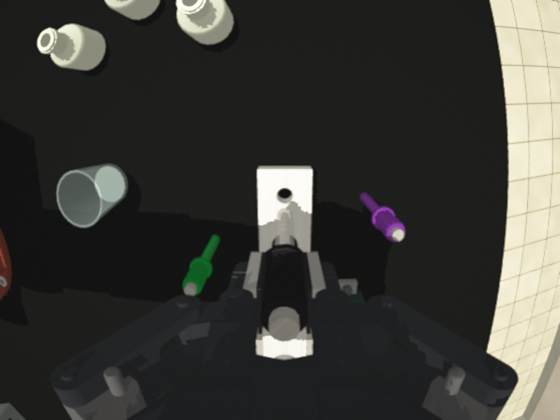

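View pics/scene5.png

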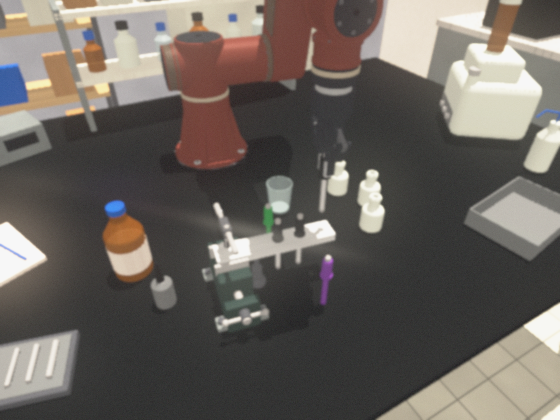

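```bash
python3 -m inch '[[[-0.37,0.05,0.8,0,0,0,255],[-0.37,0.05,0.8,0,0,0,255],[-0.37,0.05,0.8,0,0,0,255],[-0.37,0.1,0.8,0,0,0,255],[-0.37,0.1,0.8,0,0,0,255]]]'
python3 -m inch '[[[-0.2,0.1,0.45,0,0,0,255],[0,0,0,0,0,0,255],[0,0,0,0,0,0,255]]]'
python3 - <<'E'
from h import *
d=snap('wrist','wrist6')
cv2.imwrite('pics/w6z.png',cv2.resize(d['pixels'][130:330,180:390],None,fx=3,fy=3,interpolation=cv2.INTER_CUBIC))
E
python3 plan.py 0.5957 0.2243 0.40 -9.6
```

```text
t: 6.0
tcp_pos: [0.6045, 0.1915, 0.4118]
ee_rot: [-1.575, 0.015, -0.176]
ft_force: [-0.1, -0.5, -0.7]
width: 0.211
t: 6.3
tcp_pos: [0.5967, 0.2154, 0.4013]
ee_rot: [-1.577, 0.024, -0.171]
ft_force: [-0.6, -0.4, -0.5]
width: 0.213
t 6.35 tcp [0.5968 0.2152 0.4012] rpy [-90.34   1.4   -9.8 ] q6 1.882 F [ 0.3 -0.  -0.4] w 0.209 rows 1
[-0.064, 0.03, 0.22] [0.0009, -0.0005, -0.0039]
```

View pics/w6z.png

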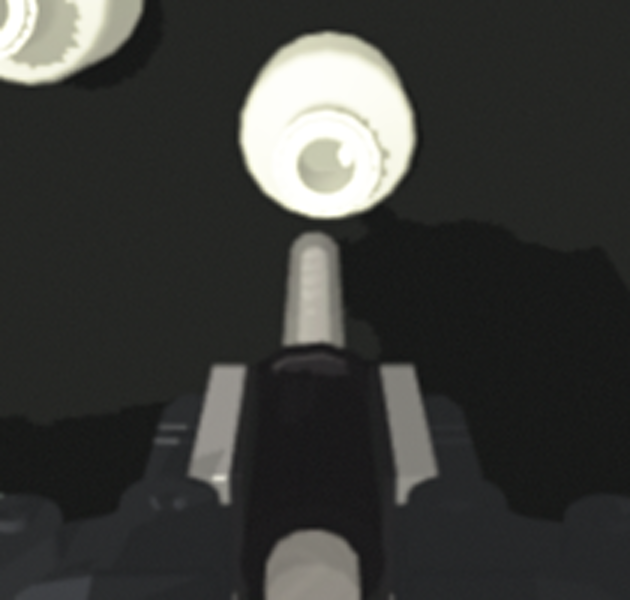

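```bash
python3 - <<'E'
from h import *
d=load('wrist6')
print('mouth',wonz(d,288.7,185,.1),'tip',wonz(d,285,212,.129), 'pred tip px',wpix(d,(.5968-.272*0,.2152,.129)))
E
```

```text
mouth [0.59534729 0.22703385 0.1       ] tip [0.59032464 0.21286885 0.129     ] pred tip px (np.float64(292.71772631379014), np.float64(207.89226060917048))
```

```bash
python3 -m inch '[[[-0.07,0,0.29,0.0009,-0.0005,-0.0039,255],[0,0,0,0,0,0,255],[0,0,0,0,0,0,255]]]'
python3 plan.py 0.5955 0.2275 0.395 -9.6
```

```text
t: 6.65
tcp_pos: [0.5968, 0.2258, 0.4005]
ee_rot: [-1.571, -0.002, -0.171]
ft_force: [-0.3, 0.1, 0.2]
width: 0.212
t 6.65 tcp [0.5968 0.2258 0.4005] rpy [-90.01  -0.11  -9.78] q6 1.899 F [-0.3  0.1  0.2] w 0.212 rows 1
[-0.038, 0.138, 0.037] [0.0, -0.0005, 0.0003]
```

```bash
python3 -m inch '[[[-0.06,0.1,0.06,0,0,0.0004,255],[0,0,0,0,0,0,255],[0,0,0,0,0,0,255]]]'
python3 - <<'E'
from h import *
d=snap('wrist','wrist7')
cv2.imwrite('pics/w7z.png',cv2.resize(d['pixels'][150:300,220:350],None,fx=4,fy=4,interpolation=cv2.INTER_CUBIC))
E
python3 plan.py 0.5955 0.2275 0.395 -9.6
```

```text
t: 6.95
tcp_pos: [0.595, 0.2278, 0.3965]
ee_rot: [-1.571, 0.0, -0.172]
ft_force: [-0.3, 0.1, -0.4]
width: 0.21
t 7.0 tcp [0.595  0.2278 0.3964] rpy [-9.001e+01  3.000e-02 -9.850e+00] q6 1.904 F [-0.9  0.4 -0.3] w 0.212 rows 1
[0.014, 0.035, -0.006] [0.0, -0.0007, -0.0001]
```

View pics/w7z.png

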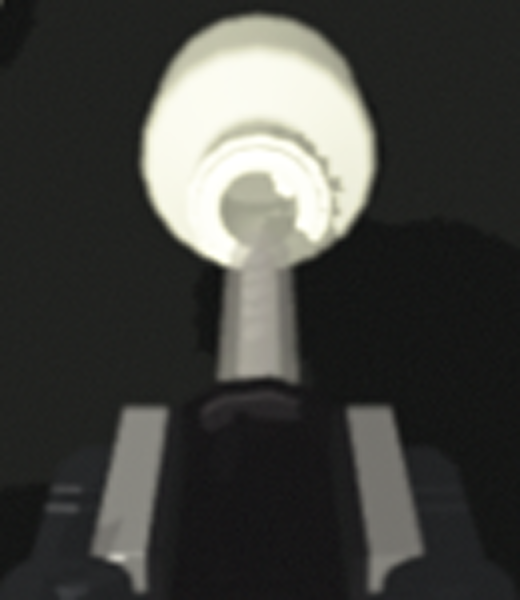

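```bash
python3 - <<'E'
from h import *
d=load('wrist7')
print('mouth',wonz(d,284.5,202,.1),'tip px pred',wpix(d,(.595,.2278,.1244)),wpix(d,(.595,.2278,.1)), wpix(d,(.595,.2278,.205)))
E
```

```text
mouth [0.59514368 0.22702991 0.1       ] tip px pred (np.float64(284.2058344698174), np.float64(209.66704281581966)) (np.float64(284.17857718800525), np.float64(201.167715823451)) (np.float64(284.34423635849856), np.float64(253.5245960058224))
```

```bash
python3 -m inch '[[[0.01,0.5,-0.015,0,0,0,255],[0,0.5,0,0,0,0,255],[0,0,0,0,0,0,255]]]'
python3 plan.py 0.5952 0.2272 0.283 -9.85
```

```text
t: 7.3
tcp_pos: [0.5957, 0.2269, 0.3567]
ee_rot: [-1.57, -0.002, -0.172]
ft_force: [0.0, 0.7, -1.2]
width: 0.212
t 7.3 tcp [0.5957 0.2269 0.3567] rpy [-89.96  -0.09  -9.87] q6 1.902 F [ 0.   0.7 -1.2] w 0.212 rows 2
[-0.008, 0.921, 0.002] [-0.0001, -0.0, 0.0001]
[-0.007, 0.921, 0.002] [-0.0001, -0.0, 0.0001]
```

```bash
python3 -m inch '[[[-0.01,0.5,0,0,0,0,255],[0,0.5,0,0,0,0,255],[0,0.4,0,0,0,0,255],[0,0,0,0,0,0,255]]]'
python3 plan.py 0.5952 0.2272 0.283 -9.85
```

```text
t: 7.7
tcp_pos: [0.5959, 0.2271, 0.3025]
ee_rot: [-1.569, -0.004, -0.172]
ft_force: [-0.3, -0.2, -1.7]
width: 0.208
t 7.7 tcp [0.5959 0.2271 0.3025] rpy [-89.89  -0.23  -9.87] q6 1.902 F [-0.3 -0.2 -1.7] w 0.208 rows 1
[-0.021, 0.488, -0.001] [-0.0003, -0.0001, 0.0006]
```

```bash
python3 -m inch '[[[-0.02,0.35,0,0,0,0.0006,255],[0,0,0,0,0,0,255],[0,0.15,0,0,0,0,255],[0,0,0,0,0,0,255]]]'
python3 -m inch '[[[0,0.1,0,0,0,0,255],[0,0,0,0,0,0,255]]]'
```

```text
t: 8.1
tcp_pos: [0.596, 0.2273, 0.2837]
ee_rot: [-1.568, -0.003, -0.172]
ft_force: [-0.2, -0.4, -1.3]
width: 0.214
t: 8.3
tcp_pos: [0.5968, 0.2275, 0.2824]
ee_rot: [-1.567, -0.007, -0.172]
ft_force: [-1.3, -0.1, -1.4]
width: 0.213
```

```bash
python3 -m inch '[[[-0.02,0.06,0,-0.0003,0,0.0012,255],[0,0,0,0,0,0,255]]]'
python3 -m inch '[[[0,0.06,0,0,0,0,255],[0,0,0,0,0,0,255]]]'
python3 - <<'E'
from h import *
for n in ['wrist','scene']: snap(n,n+'8')
d=load('scene8');cv2.imwrite('pics/s8z.png',cv2.resize(d['pixels'][90:250,270:440],None,fx=3.5,fy=3.5,interpolation=cv2.INTER_CUBIC))
E
```

```text
t: 8.5
tcp_pos: [0.5969, 0.2277, 0.282]
ee_rot: [-1.567, -0.003, -0.172]
ft_force: [-0.6, 0.9, -2.1]
width: 0.211
t: 8.7
tcp_pos: [0.5973, 0.228, 0.2822]
ee_rot: [-1.566, -0.005, -0.172]
ft_force: [0.0, 0.1, -0.8]
width: 0.21
```

View pics/s8z.png

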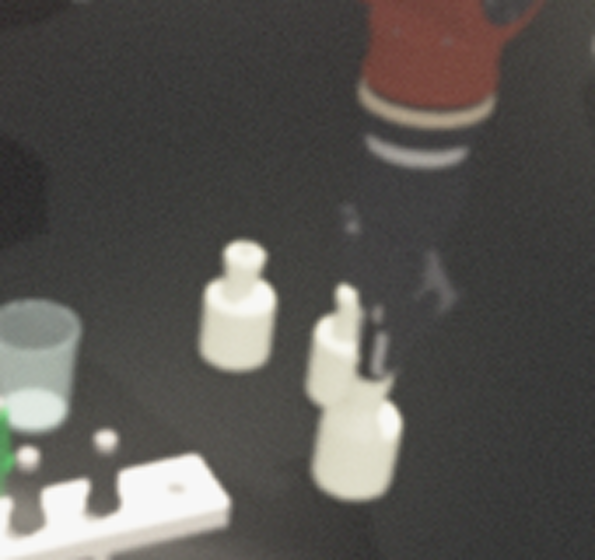

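View pics/wrist8.png

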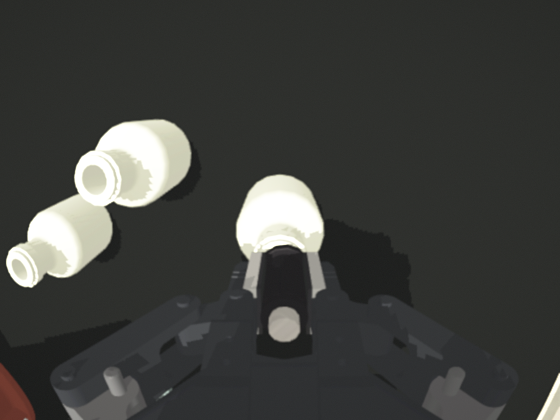

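```bash
python3 -m inch '[[[0,0.15,0,0,0,0,255]]]'
python3 -m inch '[[[0,0,0,0,0,0,255]]]'
```

```text
t: 8.9
tcp_pos: [0.598, 0.2284, 0.2809]
ee_rot: [-1.564, -0.01, -0.172]
ft_force: [-5.3, -0.7, 35.0]
width: 0.212
t: 9.0
tcp_pos: [0.5982, 0.2286, 0.2823]
ee_rot: [-1.563, -0.011, -0.172]
ft_force: [-0.9, -0.9, -1.6]
width: 0.208
```

```bash
python3 -m inch '[[[0,0,0,0,0,0,0],[0,0,0,0,0,0,0],[0,0,0,0,0,0,0],[0,-0.2,0,-0.001,0,0.0015,0],[0,-0.9,0,0,0,0,0]]]'
python3 -m inch '[[[0,-0.9,0,0,0,0,0],[0,-0.9,0,0,0,0,0],[0,-0.5,0,0,0,0,0],[0,0,0,0,0,0,0]]]'
python3 plan.py 0.646 -0.030 0.40 -9.6
```

```text
t: 9.5
tcp_pos: [0.5961, 0.228, 0.3198]
ee_rot: [-1.574, 0.01, -0.172]
ft_force: [0.9, -0.4, 0.3]
width: 1.0
t: 9.9
tcp_pos: [0.597, 0.2279, 0.42]
ee_rot: [-1.574, 0.008, -0.172]
ft_force: [-0.6, 0.0, -0.4]
width: 1.0
t 9.9 tcp [0.597  0.2279 0.42  ] rpy [-90.21   0.47  -9.87] q6 1.904 F [-0.6  0.  -0.4] w 1.0 rows 7
[0.331, 0.072, -0.877] [0.0001, -0.0001, -0.0002]
[0.33, 0.072, -0.878] [0.0001, -0.0001, -0.0002]
[0.329, 0.072, -0.878] [0.0001, -0.0001, -0.0002]
[0.329, 0.072, -0.878] [0.0001, -0.0001, -0.0002]
[0.328, 0.072, -0.878] [0.0001, -0.0001, -0.0002]
[0.327, 0.072, -0.879] [0.0001, -0.0001, -0.0002]
[0.327, 0.072, -0.879] [0.0001, -0.0001, -0.0002]
```

```bash
python3 -m inch '[[[0.32,0.05,-0.88,0,0,0,0],[0.32,0.05,-0.88,0,0,0,0],[0.32,0.05,-0.88,0,0,0,0],[0.32,0.05,-0.88,0,0,0,0],[0.32,0.05,-0.88,0,0,0,0]]]'
python3 plan.py 0.6442 -0.029 0.40 -9.6
```

```text
t: 10.4
tcp_pos: [0.6301, 0.0425, 0.4062]
ee_rot: [-1.574, 0.013, -0.164]
ft_force: [0.3, 0.6, 1.2]
width: 0.998
t 10.4 tcp [0.6301 0.0425 0.4062] rpy [-90.19   0.75  -9.4 ] q6 1.596 F [0.3 0.6 1.2] w 0.998 rows 2
[0.321, 0.076, -0.852] [0.0003, 0.0003, -0.001]
[0.322, 0.077, -0.852] [0.0003, 0.0003, -0.001]
```

```bash
python3 -m inch '[[[0.32,0.08,-0.8,0.0003,0.0003,-0.001,0],[0.25,0.08,-0.7,0.0003,0.0003,-0.001,0],[0,0,0,0,0,0,0],[0,0,0,0,0,0,0]]]'
python3 - <<'E'
from h import *
d=snap('wrist','wrist9');snap('top','top9');snap('scene','scene9')
print(wpix(d,(.644,-.029,.172)))
cv2.imwrite('pics/w9z.png',cv2.resize(d['pixels'][200:400,180:380],None,fx=3,fy=3,interpolation=cv2.INTER_CUBIC))
E
python3 plan.py 0.6442 -0.029 0.30 -9.6
```

```text
t: 10.8
tcp_pos: [0.6425, -0.0281, 0.3934]
ee_rot: [-1.571, 0.009, -0.174]
ft_force: [0.7, 0.5, 0.4]
width: 0.998
(np.float64(289.7831715506422), np.float64(234.37920030324588))
t 10.95 tcp [ 0.6425 -0.0268  0.3942] rpy [-90.02   0.43  -9.86] q6 1.498 F [-0.5  0.2  0.5] w 1.002 rows 3
[0.023, 0.785, -0.015] [0.0, -0.0002, -0.0004]
[0.021, 0.785, -0.015] [0.0, -0.0002, -0.0004]
[0.019, 0.785, -0.016] [0.0, -0.0002, -0.0004]
```

View pics/w9z.png

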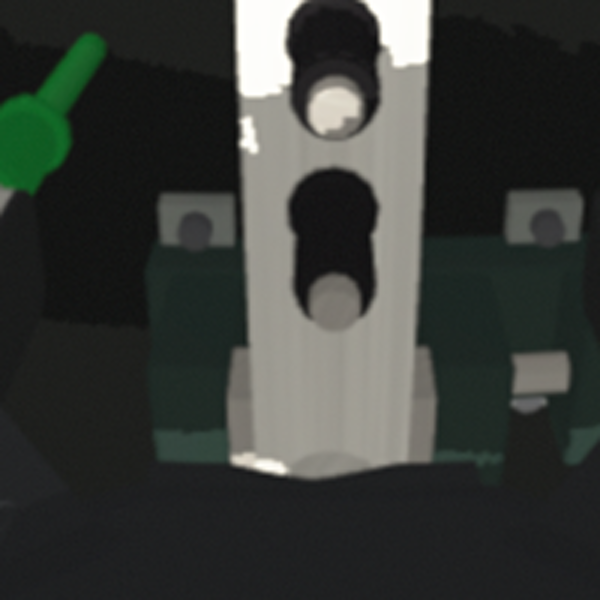

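View pics/top9.png

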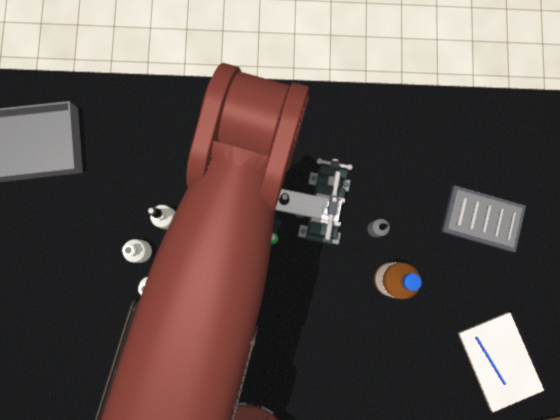

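View pics/scene9.png

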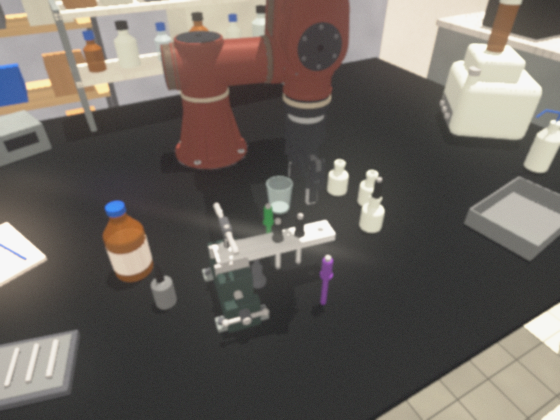

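```bash
python3 - <<'E'
from h import *
d=load('scene9');cv2.imwrite('pics/s9z.png',cv2.resize(d['pixels'][150:240,320:410],None,fx=6,fy=6,interpolation=cv2.INTER_CUBIC))
E
```

```text
(no output)
```

View pics/s9z.png

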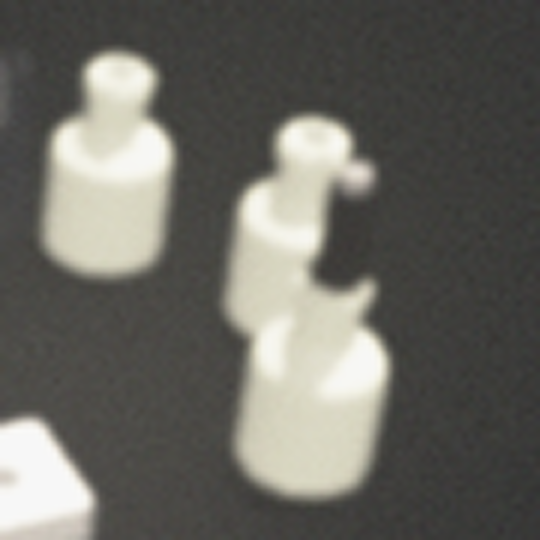

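```bash
python3 - <<'E'
from h import *
for n in('top9','scene9'):
    d=load(n);P,ok=cloud(d)
    m=ok&(abs(P[...,0]-.597)<.035)&(abs(P[...,1]-.227)<.035)&(P[...,2]>.1)
    q=P[m]; print(n,len(q),np.percentile(q[:,2],[50,90,99,100]).round(4)); 
    for a,b in((.1,.112),(.115,.135),(.142,.16)):
        k=q[(q[:,2]>a)&(q[:,2]<b)]; print(a,len(k),k.mean(0).round(4))
E
python3 plan.py 0.6448 -0.0295 0.30 -9.6
```

```text
top9 125 [0.1382 0.1528 0.1555 0.1569]
0.1 32 [0.5934 0.2186 0.1054]
0.115 22 [0.5939 0.2176 0.1258]
0.142 55 [0.5965 0.2229 0.1478]
scene9 182 [0.1276 0.15   0.1553 0.1559]
0.1 49 [0.6007 0.2218 0.1059]
0.115 56 [0.6007 0.2217 0.1251]
0.142 52 [0.5983 0.2236 0.1488]
t 10.95 tcp [ 0.6425 -0.0268  0.3942] rpy [-90.02   0.43  -9.86] q6 1.498 F [-0.5  0.2  0.5] w 1.002 rows 3
[0.028, 0.785, -0.019] [0.0, -0.0002, -0.0004]
[0.026, 0.785, -0.019] [0.0, -0.0002, -0.0004]
[0.024, 0.785, -0.019] [0.0, -0.0002, -0.0004]
```

```bash
python3 -m inch '[[[0.03,0.75,-0.02,0,0,-0.0005,0],[0.03,0.75,-0.02,0,0,-0.0005,0],[0.02,0.5,-0.02,0,0,-0.0003,0],[0,0,0,0,0,0,0]]]'
python3 plan.py 0.6448 -0.0295 0.30 -9.6
python3 - <<'E'
from h import *
d=snap('wrist','wrist10')
print(wpix(d,(.6448,-.0295,.172)))
cv2.imwrite('pics/w10z.png',cv2.resize(d['pixels'][200:400,180:380],None,fx=3,fy=3,interpolation=cv2.INTER_CUBIC))
E
```

```text
t: 11.35
tcp_pos: [0.6452, -0.0249, 0.3138]
ee_rot: [-1.571, -0.004, -0.166]
ft_force: [0.2, 0.3, -0.4]
width: 1.002
t 11.35 tcp [ 0.6452 -0.0249  0.3138] rpy [-90.01  -0.25  -9.5 ] q6 1.496 F [ 0.2  0.3 -0.4] w 1.002 rows 1
[0.008, 0.344, -0.116] [0.0, 0.0003, 0.0007]
(np.float64(283.8110396874075), np.float64(313.8328273558002))
```

View pics/w10z.png

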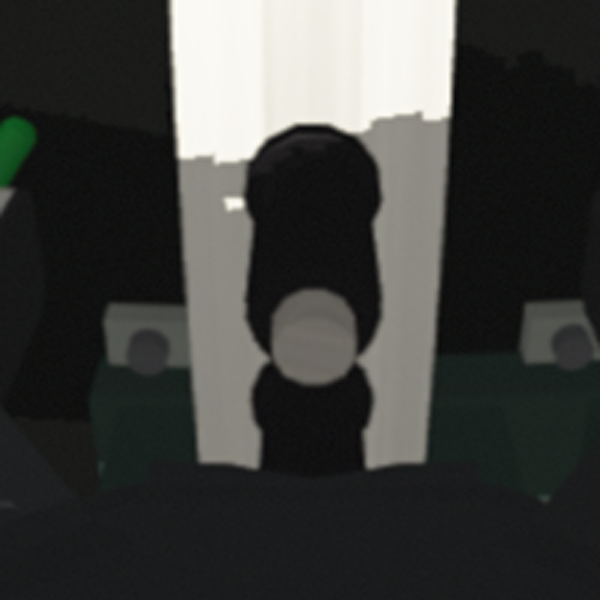

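```bash
python3 -m inch '[[[0,0.34,-0.12,0,0,0.0005,0],[0,0,-0.03,0,0,0,0],[0,0,0,0,0,0,0]]]'
python3 plan.py 0.6448 -0.0295 0.30 -9.6
```

```text
t: 11.7
tcp_pos: [0.6454, -0.0301, 0.3047]
ee_rot: [-1.571, -0.007, -0.164]
ft_force: [-1.7, -0.1, 1.1]
width: 1.002
t 11.7 tcp [ 0.6454 -0.0301  0.3047] rpy [-90.03  -0.41  -9.39] q6 1.486 F [-1.7 -0.1  1.1] w 1.002 rows 1
[-0.017, 0.119, 0.013] [0.0001, 0.0006, 0.0011]
```

```bash
python3 -m inch '[[[-0.02,0.14,0.02,0,0.0006,0.0012,0],[0,0,0,0,0,0,100],[0,0,0,0,0,0,200],[0,0,0,0,0,0,200],[0,0,0,0,0,0,255]]]' 40
python3 -m inch '[[[0,0,0,0,0,0,255],[0,0,0,0,0,0,255],[0,0,0,0,0,0,255],[0,0,0,0,0,0,255],[0,-0.2,0,0,0,0,255]]]'
python3 plan.py 0.645 -0.0295 0.43 -9.6
```

```text
t: 12.2
tcp_pos: [0.6452, -0.0294, 0.3007]
ee_rot: [-1.571, -0.002, -0.168]
ft_force: [0.1, 1.0, 0.0]
width: 0.334
t: 12.7
tcp_pos: [0.6448, -0.0294, 0.3079]
ee_rot: [-1.571, 0.0, -0.168]
ft_force: [-0.7, 0.2, -0.3]
width: 0.212
t 12.7 tcp [ 0.6448 -0.0294  0.3079] rpy [-9.003e+01  2.000e-02 -9.650e+00] q6 1.492 F [-0.7  0.2 -0.3] w 0.212 rows 4
[0.001, -0.763, -0.001] [0.0, -0.0, -0.0]
[0.001, -0.763, -0.001] [0.0, -0.0, -0.0]
[0.001, -0.763, -0.001] [0.0, -0.0, -0.0]
[0.001, -0.763, -0.001] [0.0, -0.0, -0.0]
```

```bash
python3 -m inch '[[[0,-0.75,0,0,0,0,255],[0,-0.75,0,0,0,0,255],[0,-0.75,0,0,0,0,255],[0,-0.75,0,0,0,0,255],[0,0,0,0,0,0,255]]]'
python3 plan.py 0.5055 0.286 0.43 -9.6 9
```

```text
t: 13.2
tcp_pos: [0.6449, -0.0294, 0.4347]
ee_rot: [-1.571, -0.003, -0.169]
ft_force: [-0.3, -0.3, 0.4]
width: 0.207
t 13.2 tcp [ 0.6449 -0.0294  0.4347] rpy [-90.02  -0.16  -9.66] q6 1.492 F [-0.3 -0.3  0.4] w 0.207 rows 9
[-0.529, 0.011, 0.799] [0.0, -0.0, 0.0]
[-0.529, 0.011, 0.799] [0.0, -0.0, 0.0]
[-0.528, 0.012, 0.799] [0.0, -0.0, 0.0]
[-0.528, 0.012, 0.799] [0.0, -0.0, 0.0]
[-0.528, 0.012, 0.799] [0.0, -0.0, 0.0]
[-0.528, 0.012, 0.799] [0.0, -0.0, 0.0]
[-0.528, 0.012, 0.799] [0.0, -0.0, 0.0]
[-0.528, 0.013, 0.799] [0.0, -0.0, 0.0]
[-0.528, 0.013, 0.799] [0.0, -0.0, 0.0]
```

```bash
python3 -m inch '[[[-0.53,0,0.8,0,0,0,255],[-0.53,0,0.8,0,0,0,255],[-0.53,0,0.8,0,0,0,255],[-0.53,0,0.8,0,0,0,255],[-0.53,0,0.8,0,0,0,255]]]'
python3 -m inch '[[[-0.53,0,0.8,0,0,0,255],[-0.53,0,0.8,0,0,0,255],[-0.2,0,0.3,0,0,0,255],[0,0,0,0,0,0,255]]]'
python3 plan.py 0.5055 0.286 0.41 -9.6
```

```text
t: 13.7
tcp_pos: [0.5665, 0.1469, 0.4334]
ee_rot: [-1.572, -0.004, -0.177]
ft_force: [0.7, 0.9, -0.6]
width: 0.212
t: 14.1
tcp_pos: [0.5257, 0.2374, 0.4323]
ee_rot: [-1.572, -0.002, -0.172]
ft_force: [-0.4, 0.5, -0.2]
width: 0.213
t 14.1 tcp [0.5257 0.2374 0.4323] rpy [-90.05  -0.14  -9.84] q6 1.94 F [-0.4  0.5 -0.2] w 0.213 rows 2
[-0.354, 0.278, 0.556] [0.0001, -0.0003, 0.0002]
[-0.352, 0.279, 0.557] [0.0001, -0.0003, 0.0002]
```

```bash
python3 -m inch '[[[-0.35,0.2,0.55,0,-0.0003,0,255],[-0.28,0.2,0.45,0,-0.0003,0,255],[0,0,0,0,0,0,255],[0,0,0,0,0,0,255]]]'
python3 - <<'E'
from h import *
d=snap('wrist','wrist11')
cv2.imwrite('pics/w11z.png',cv2.resize(d['pixels'][130:330,180:390],None,fx=3,fy=3,interpolation=cv2.INTER_CUBIC))
print(wpix(d,(.5055,.287,.1)))
E
python3 plan.py 0.5055 0.286 0.40 -9.6
```

```text
t: 14.5
tcp_pos: [0.5092, 0.2792, 0.4151]
ee_rot: [-1.573, -0.003, -0.17]
ft_force: [0.3, 0.5, -0.5]
width: 0.208
(np.float64(277.50297066685175), np.float64(187.15565096048738))
t 14.55 tcp [0.5092 0.2791 0.415 ] rpy [-90.15  -0.16  -9.77] q6 2.018 F [-0.4  0.3 -1.1] w 0.211 rows 1
[-0.123, 0.375, 0.155] [0.0004, -0.0005, 0.0004]
```

View pics/w11z.png

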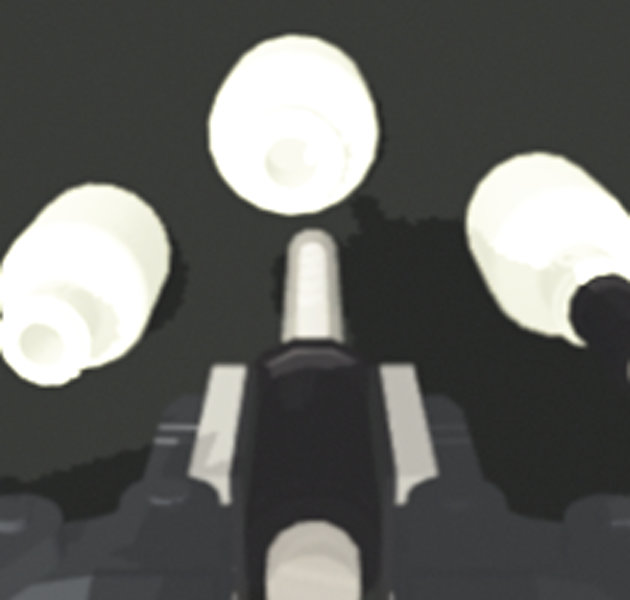

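```bash
python3 - <<'E'
from h import *
d=load('wrist11')
print('mouth',wonz(d,276.3,183.3,.1)); print(wpix(d,(.5092-.0,.2791,.143)))
E
```

```text
mouth [0.50505634 0.29067851 0.1       ]
(np.float64(283.1072055535261), np.float64(208.95568007307864))
```

```bash
python3 plan.py 0.505 0.289 0.40 -9.6 |tail -1; python3 -m inch '[[[-0.15,0.35,0.23,0.0004,-0.0003,0.0004,255],[0,0,0,0,0,0,255],[0,0,0,0,0,0,255]]]'
python3 plan.py 0.505 0.289 0.397 -9.6
```

```text
[-0.148, 0.374, 0.227] [0.0004, -0.0005, 0.0004]
t: 14.85
tcp_pos: [0.506, 0.2877, 0.4]
ee_rot: [-1.571, -0.001, -0.172]
ft_force: [0.1, 0.0, 0.2]
width: 0.209
t 14.85 tcp [0.506  0.2877 0.4   ] rpy [-9.00e+01 -3.00e-02 -9.83e+00] q6 2.035 F [0.1 0.  0.2] w 0.209 rows 1
[-0.03, 0.074, 0.028] [-0.0, -0.0007, 0.0001]
```

```bash
python3 -m inch '[[[-0.03,0.1,0.03,0,0,0,255],[0,0,0,0,0,0,255],[0,0,0,0,0,0,255]]]'
python3 - <<'E'
from h import *
d=snap('wrist','wrist12')
cv2.imwrite('pics/w12z.png',cv2.resize(d['pixels'][150:300,220:350],None,fx=4,fy=4,interpolation=cv2.INTER_CUBIC))
s=robot.observe()['tcp_pos'];print(s)
print([np.round((np.array(wpix(d,(*s[:2],z)))-[220,150])*4) for z in (.1,s[2]-.272)])
E
```

```text
t: 15.15
tcp_pos: [0.5052, 0.2887, 0.3957]
ee_rot: [-1.571, -0.001, -0.172]
ft_force: [0.3, 0.5, -0.8]
width: 0.211
[0.50518362 0.28869401 0.39563042]
[array([255., 205.]), array([255., 238.])]
```

View pics/w12z.png

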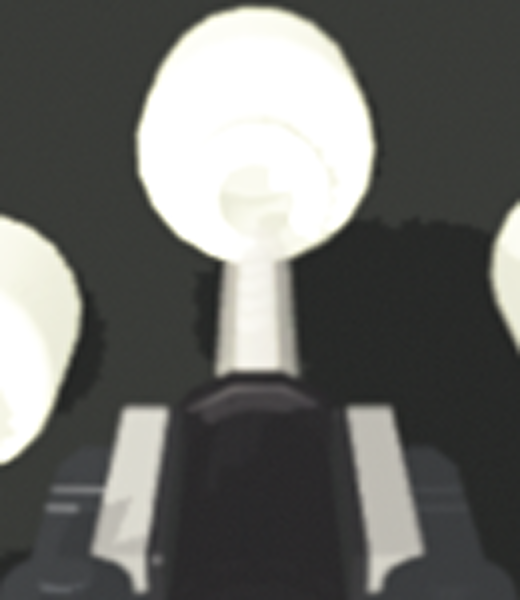

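```bash
python3 -m inch '[[[0,0.5,0.03,0,0,0,255],[0,0.5,0,0,0,0,255],[0,0,0,0,0,0,255]]]'
python3 plan.py 0.505 0.2895 0.283 -9.85
```

```text
t: 15.5
tcp_pos: [0.5058, 0.2899, 0.356]
ee_rot: [-1.57, -0.003, -0.172]
ft_force: [0.8, 0.2, 0.2]
width: 0.208
t 15.5 tcp [0.5058 0.2899 0.356 ] rpy [-89.94  -0.16  -9.87] q6 2.039 F [0.8 0.2 0.2] w 0.208 rows 2
[-0.012, 0.912, -0.008] [-0.0001, -0.0, 0.0002]
[-0.011, 0.912, -0.008] [-0.0001, -0.0, 0.0002]
```

```bash
python3 -m inch '[[[-0.02,0.5,-0.01,0,0,0.0003,255],[0,0.5,0,0,0,0,255],[0,0.4,0,0,0,0,255],[0,0,0,0,0,0,255]]]'
python3 -m inch '[[[-0.02,0.35,-0.01,-0.0003,0,0.0006,255],[0,0,0,0,0,0,255],[0,0.15,0,0,0,0,255],[0,0,0,0,0,0,255]]]'
python3 -m inch '[[[0,0.12,0,-0.0003,0,0.0005,255],[0,0,0,0,0,0,255]]]'
python3 -m inch '[[[0,0.12,0,-0.0003,0,0.0003,255]]]'
```

```text
t: 15.9
tcp_pos: [0.5058, 0.2899, 0.3022]
ee_rot: [-1.568, -0.004, -0.172]
ft_force: [-0.8, -0.9, -1.0]
width: 0.212
t: 16.3
tcp_pos: [0.506, 0.2899, 0.2838]
ee_rot: [-1.568, -0.004, -0.172]
ft_force: [0.4, -0.0, 0.3]
width: 0.213
t: 16.5
tcp_pos: [0.5074, 0.2905, 0.2842]
ee_rot: [-1.567, -0.007, -0.172]
ft_force: [-1.0, 0.6, -1.6]
width: 0.215
t: 16.6
tcp_pos: [0.5079, 0.2909, 0.2827]
ee_rot: [-1.567, -0.008, -0.172]
ft_force: [-12.9, -1.4, 44.7]
width: 0.209
```

```bash
python3 -m inch '[[[0,0,0,0,0,0,255],[0,0,0,0,0,0,0],[0,0,0,0,0,0,0],[0,0,0,0,0,0,0],[0,-0.2,0,-0.001,0,0.002,0]]]'
python3 -m inch '[[[0,-0.9,0,0,0,0,0],[0,-0.9,0,0,0,0,0],[0,-0.9,0,0,0,0,0],[0,-0.6,0,0,0,0,0],[0,0,0,0,0,0,0]]]'
python3 - <<'E'
from h import *
for n in('top','scene','wrist'): snap(n,n+'13')
for n in('top13','scene13'):
    d=load(n);P,ok=cloud(d)
    for c in((.597,.227),(.506,.289)):
        m=ok&(abs(P[...,0]-c[0])<.035)&(abs(P[...,1]-c[1])<.035)&(P[...,2]>.1); q=P[m]; print(n,len(q),np.percentile(q[:,2],[50,90,99,100]).round(4) if len(q) else '')
E
python3 plan.py 0.636 -0.079 0.40 -9.6
```

```text
t: 17.1
tcp_pos: [0.5076, 0.2909, 0.2904]
ee_rot: [-1.574, 0.006, -0.172]
ft_force: [-0.0, -0.1, -0.6]
width: 0.877
t: 17.6
tcp_pos: [0.5079, 0.2907, 0.4279]
ee_rot: [-1.577, 0.012, -0.172]
ft_force: [0.8, 0.6, -0.2]
width: 1.002
top13 213 [0.1519 0.5953 0.61   0.6114]
top13 1402 [0.4474 0.5844 0.6183 0.621 ]
scene13 187 [0.128  0.1515 0.5389 0.5409]
scene13 1897 [0.4264 0.5158 0.5333 0.5374]
t 17.75 tcp [0.5075 0.2906 0.4231] rpy [-90.48   0.95  -9.87] q6 2.039 F [-0.5  0.4 -0.1] w 0.998 rows 11
[0.433, 0.052, -0.777] [0.0001, -0.0001, -0.0002]
[0.432, 0.052, -0.777] [0.0001, -0.0001, -0.0002]
[0.432, 0.052, -0.777] [0.0001, -0.0001, -0.0002]
[0.431, 0.052, -0.778] [0.0001, -0.0001, -0.0002]
[0.431, 0.052, -0.778] [0.0001, -0.0001, -0.0002]
[0.431, 0.052, -0.778] [0.0001, -0.0001, -0.0002]
[0.43, 0.052, -0.778] [0.0001, -0.0001, -0.0002]
[0.43, 0.052, -0.779] [0.0001, -0.0001, -0.0002]
[0.429, 0.052, -0.779] [0.0001, -0.0001, -0.0002]
[0.429, 0.052, -0.779] [0.0001, -0.0001, -0.0002]
[0.429, 0.052, -0.779] [0.0001, -0.0001, -0.0002]
```

View pics/wrist13.png

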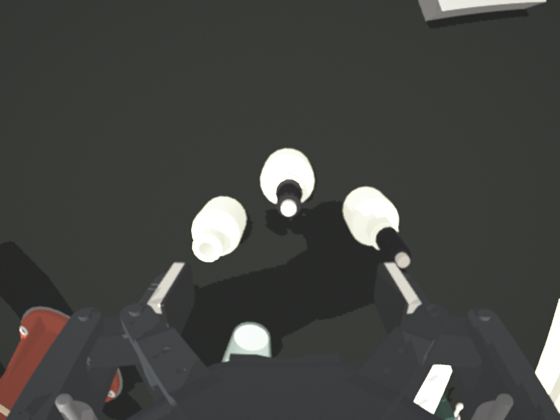

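```bash
python3 -m inch '[[[0.43,0.03,-0.78,0,0,0,0],[0.43,0.03,-0.78,0,0,0,0],[0.43,0.03,-0.78,0,0,0,0],[0.43,0.03,-0.78,0,0,0,0],[0.43,0.03,-0.78,0,0,0,0]]]'
python3 -m inch '[[[0.43,0.03,-0.78,0,0,0,0],[0.43,0.03,-0.78,0,0,0,0],[0.43,0.03,-0.78,0,0,0,0],[0.43,0.03,-0.78,0,0,0,0],[0,0,0,0,0,0,0]]]'
python3 plan.py 0.636 -0.079 0.39 -9.6
```

```text
t: 18.25
tcp_pos: [0.5645, 0.1206, 0.408]
ee_rot: [-1.582, 0.03, -0.164]
ft_force: [0.7, 0.5, -0.9]
width: 1.001
t: 18.75
tcp_pos: [0.6118, -0.0233, 0.3916]
ee_rot: [-1.582, 0.045, -0.169]
ft_force: [0.3, -0.4, -0.2]
width: 1.001
t 18.75 tcp [ 0.6118 -0.0233  0.3916] rpy [-90.65   2.56  -9.65] q6 1.491 F [ 0.3 -0.4 -0.2] w 1.001 rows 2
[0.416, 0.008, -0.636] [0.0009, -0.0001, -0.0036]
[0.415, 0.014, -0.636] [0.0009, -0.0001, -0.0036]
```

```bash
python3 -m inch '[[[0.42,0.01,-0.62,0.0009,0,-0.0036,0],[0.35,0.01,-0.55,0.0009,0,-0.0036,0],[0,0,0,0,0,0,0],[0,0,0,0,0,0,0]]]'
python3 plan.py 0.636 -0.079 0.32 -9.6
```

```text
t: 19.15
tcp_pos: [0.6334, -0.0754, 0.383]
ee_rot: [-1.568, 0.009, -0.169]
ft_force: [0.4, 0.7, 0.3]
width: 0.999
t 19.15 tcp [ 0.6334 -0.0754  0.383 ] rpy [-89.85   0.54  -9.7 ] q6 1.417 F [0.4 0.7 0.3] w 0.999 rows 2
[0.047, 0.787, -0.041] [-0.0002, -0.0001, -0.0007]
[0.043, 0.788, -0.04] [-0.0002, -0.0001, -0.0007]
```

```bash
python3 -m inch '[[[0.04,0.75,-0.05,-0.0002,0,-0.0006,0],[0.03,0.7,-0.05,-0.0002,0,-0.0006,0],[0,0,0,0,0,0,0],[0,0,0,0,0,0,0]]]'
python3 - <<'E'
from h import *
d=snap('wrist','wrist14')
print((np.array(wpix(d,(.636,-.079,.172)))-[180,200])*3)
cv2.imwrite('pics/w14z.png',cv2.resize(d['pixels'][200:400,180:380],None,fx=3,fy=3,interpolation=cv2.INTER_CUBIC))
E
python3 plan.py 0.636 -0.079 0.30 -9.6
```

```text
t: 19.55
tcp_pos: [0.6337, -0.0753, 0.3228]
ee_rot: [-1.57, 0.006, -0.166]
ft_force: [-0.0, -0.2, 1.3]
width: 0.998
[338.97110738 299.10725749]
t 19.6 tcp [ 0.6337 -0.0753  0.3227] rpy [-89.93   0.34  -9.51] q6 1.414 F [ 0.6 -0.1 -0.9] w 1.002 rows 1
[0.077, 0.567, -0.083] [-0.0002, 0.0003, -0.0009]
```

View pics/w14z.png

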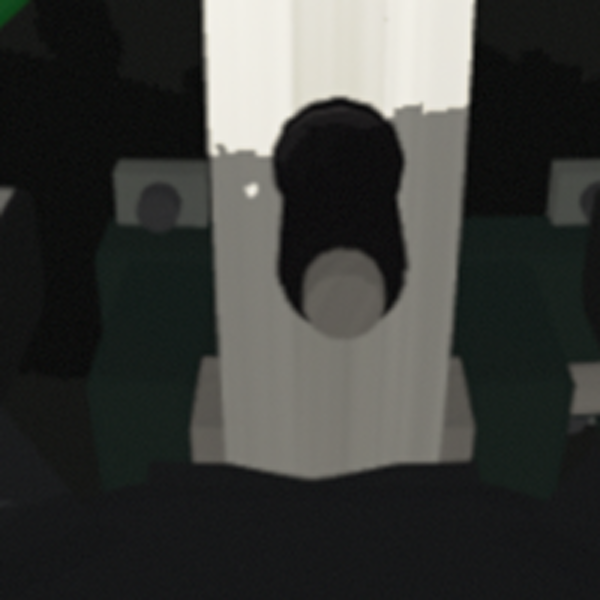

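```bash
python3 -m inch '[[[0.09,0.5,-0.09,-0.0002,0.0003,-0.0009,0],[0,0,0,0,0,0,0],[0,0,0,0,0,0,0]]]'
python3 plan.py 0.6365 -0.079 0.30 -9.6
```

```text
t: 19.9
tcp_pos: [0.6373, -0.0783, 0.3075]
ee_rot: [-1.571, -0.004, -0.166]
ft_force: [0.5, -0.6, -0.2]
width: 0.999
t 19.9 tcp [ 0.6373 -0.0783  0.3075] rpy [-90.04  -0.25  -9.53] q6 1.412 F [ 0.5 -0.6 -0.2] w 0.999 rows 1
[-0.018, 0.188, -0.022] [0.0001, 0.0002, 0.0007]
```

```bash
python3 -m inch '[[[-0.02,0.2,-0.02,0,0,0.0007,0],[0,0,0,0,0,0,100],[0,0,0,0,0,0,200],[0,0,0,0,0,0,200],[0,0,0,0,0,0,255]]]' 40
python3 -m inch '[[[0,0,0,0,0,0,255],[0,0,0,0,0,0,255],[0,0,0,0,0,0,255],[0,0,0,0,0,0,255],[0,0,0,0,0,0,255]]]'
python3 plan.py 0.636 -0.079 0.44 -9.6|head -2
python3 -m inch '[[[0,-0.3,0,0,0,0,255],[0,-0.8,0,0,0,0,255],[0,-0.8,0,0,0,0,255],[0,-0.8,0,0,0,0,255],[0,-0.6,0,0,0,0,255]]]'
python3 plan.py 0.4155 0.243 0.43 -9.6
```

```text
t: 20.4
tcp_pos: [0.637, -0.0787, 0.3029]
ee_rot: [-1.572, -0.003, -0.166]
ft_force: [0.6, 0.1, 0.1]
width: 0.333
t: 20.9
tcp_pos: [0.637, -0.0787, 0.3031]
ee_rot: [-1.572, -0.003, -0.166]
ft_force: [0.3, 0.8, -0.5]
width: 0.211
t 20.9 tcp [ 0.637  -0.0787  0.3031] rpy [-90.06  -0.2   -9.51] q6 1.411 F [ 0.3  0.8 -0.5] w 0.211 rows 4
[-0.003, -0.856, -0.004] [0.0, 0.0001, 0.0001]
t: 21.4
tcp_pos: [0.6359, -0.0784, 0.4379]
ee_rot: [-1.571, 0.001, -0.166]
ft_force: [-0.7, 0.2, -0.1]
width: 0.207
t 21.4 tcp [ 0.6359 -0.0784  0.4379] rpy [-9.001e+01  5.000e-02 -9.520e+00] q6 1.411 F [-0.7  0.2 -0.1] w 0.207 rows 10
[-0.676, 0.02, 0.701] [0.0, 0.0, -0.0]
[-0.676, 0.02, 0.701] [0.0, 0.0, -0.0]
[-0.676, 0.02, 0.701] [0.0, 0.0, -0.0]
[-0.676, 0.02, 0.701] [0.0, 0.0, -0.0]
[-0.677, 0.02, 0.701] [0.0, 0.0, -0.0]
[-0.677, 0.02, 0.701] [0.0, 0.0, -0.0]
[-0.677, 0.02, 0.701] [0.0, 0.0, -0.0]
[-0.677, 0.02, 0.701] [0.0, 0.0, -0.0]
[-0.677, 0.02, 0.7] [0.0, 0.0, -0.0]
[-0.677, 0.02, 0.7] [0.0, 0.0, -0.0]
```

```bash
python3 -m inch '[[[-0.68,0,0.7,0,0,0,255],[-0.68,0,0.7,0,0,0,255],[-0.68,0,0.7,0,0,0,255],[-0.68,0,0.7,0,0,0,255],[-0.68,0,0.7,0,0,0,255]]]'
python3 -m inch '[[[-0.68,0,0.7,0,0,0,255],[-0.68,0,0.7,0,0,0,255],[-0.68,0,0.7,0,0,0,255],[-0.3,0,0.3,0,0,0,255],[0,0,0,0,0,0,255]]]'
python3 plan.py 0.4155 0.245 0.41 -9.6
```

```text
t: 21.9
tcp_pos: [0.524, 0.0828, 0.4459]
ee_rot: [-1.572, -0.011, -0.173]
ft_force: [0.7, 0.9, 0.3]
width: 0.209
t: 22.4
tcp_pos: [0.4411, 0.2004, 0.4508]
ee_rot: [-1.569, -0.017, -0.169]
ft_force: [0.6, -0.2, -0.9]
width: 0.209
t 22.4 tcp [0.4411 0.2004 0.4508] rpy [-89.92  -0.97  -9.68] q6 1.897 F [ 0.6 -0.2 -0.9] w 0.209 rows 2
[-0.418, 0.503, 0.495] [-0.0001, -0.0001, 0.0013]
[-0.413, 0.507, 0.496] [-0.0001, -0.0001, 0.0013]
```

```bash
python3 -m inch '[[[-0.42,0.4,0.5,0,0,0.0013,255],[-0.35,0.4,0.4,0,0,0.0013,255],[0,0.1,0,0,0,0,255],[0,0,0,0,0,0,255],[0,0,0,0,0,0,255]]]'
python3 - <<'E'
from h import *
d=snap('wrist','wrist15')
cv2.imwrite('pics/w15z.png',cv2.resize(d['pixels'][130:330,180:390],None,fx=3,fy=3,interpolation=cv2.INTER_CUBIC))
s=robot.observe()['tcp_pos'];print(s)
print([np.round((np.array(wpix(d,(*s[:2],z)))-[180,130])*3) for z in (.1,s[2]-.275)])
E
python3 plan.py 0.4155 0.245 0.40 -9.6
```

```text
t: 22.9
tcp_pos: [0.4186, 0.24, 0.4174]
ee_rot: [-1.569, -0.006, -0.17]
ft_force: [0.3, 0.6, -0.1]
width: 0.212
[0.41869634 0.23985263 0.41754845]
[array([306., 197.]), array([306., 238.])]
t 22.95 tcp [0.4187 0.2399 0.4175] rpy [-89.87  -0.36  -9.76] q6 1.99 F [ 0.3 -1.4 -1. ] w 0.211 rows 1
[-0.103, 0.438, 0.112] [-0.0004, -0.0005, 0.001]
```

View pics/w15z.png

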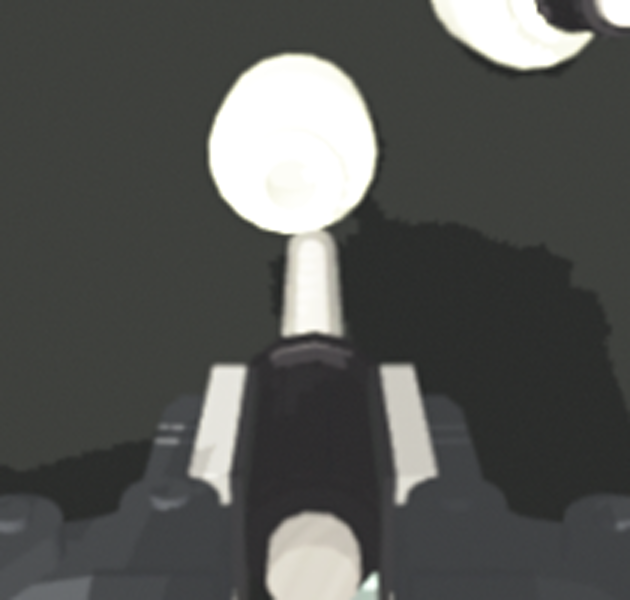

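```bash
python3 - <<'E'
from h import *
print(wonz(load('wrist15'),180+290/3,130+181/3,.1))
E
python3 -m inch '[[[-0.115,0.4,0.13,-0.0004,-0.0003,0.001,255],[0,0,0,0,0,0,255],[0,0,0,0,0,0,255]]]'
python3 plan.py 0.415 0.2455 0.398 -9.6
```

```text
[0.41470769 0.24571223 0.1       ]
t: 23.25
tcp_pos: [0.4161, 0.245, 0.401]
ee_rot: [-1.571, -0.001, -0.171]
ft_force: [-0.4, -0.4, 0.1]
width: 0.211
t 23.25 tcp [0.4161 0.245  0.401 ] rpy [-9.001e+01 -4.000e-02 -9.790e+00] q6 2.002 F [-0.4 -0.4  0.1] w 0.211 rows 1
[-0.028, 0.076, 0.009] [0.0, -0.0005, 0.0001]
```

```bash
python3 -m inch '[[[-0.03,0.08,0.02,0,0,0,255],[0,0,0,0,0,0,255],[0,0,0,0,0,0,255]]]'
python3 - <<'E'
from h import *
d=snap('wrist','wrist16')
cv2.imwrite('pics/w16z.png',cv2.resize(d['pixels'][150:300,220:350],None,fx=4,fy=4,interpolation=cv2.INTER_CUBIC))
s=robot.observe()['tcp_pos'];print(s)
print([np.round((np.array(wpix(d,(*s[:2],z)))-[220,150])*4) for z in (.1,s[2]-.275)])
E
```

```text
t: 23.55
tcp_pos: [0.415, 0.2459, 0.3977]
ee_rot: [-1.571, -0.001, -0.171]
ft_force: [-0.2, 0.5, -0.8]
width: 0.209
[0.41500705 0.24585292 0.39763548]
[array([255., 203.]), array([255., 234.])]
```

View pics/w16z.png

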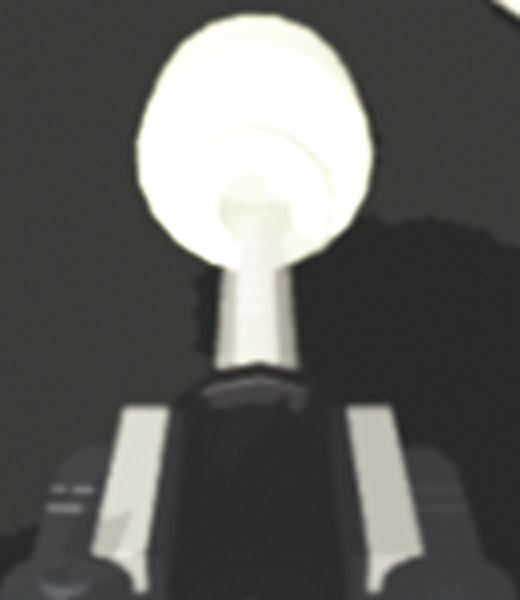

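Aligned: the mouth is centred at zoom (255,208) against a prediction of (255,203). I'll descend.

```bash
python3 -m inch '[[[0,0.5,-0.015,0,0,0,255],[0,0.5,0,0,0,0,255],[0,0,0,0,0,0,255]]]'
python3 plan.py 0.415 0.2452 0.285 -9.8
```

```text
t: 23.9
tcp_pos: [0.4153, 0.2453, 0.3578]
ee_rot: [-1.57, -0.003, -0.171]
ft_force: [-1.2, -0.4, -1.0]
width: 0.207
t 23.9 tcp [0.4153 0.2453 0.3578] rpy [-89.96  -0.16  -9.79] q6 2.003 F [-1.2 -0.4 -1. ] w 0.207 rows 2
[-0.006, 0.91, -0.003] [-0.0001, 0.0, 0.0002]
[-0.004, 0.91, -0.003] [-0.0001, 0.0, 0.0002]
```

```bash
python3 -m inch '[[[-0.01,0.5,0,0,0,0.0003,255],[0,0.5,0,0,0,0,255],[0,0.4,0,0,0,0,255],[0,0,0,0,0,0,255]]]'
python3 -m inch '[[[-0.01,0.35,0,-0.0003,0,0.0006,255],[0,0,0,0,0,0,255],[0,0.1,0,0,0,0,255],[0,0,0,0,0,0,255]]]'
python3 -m inch '[[[0,0.06,0,-0.0003,0,0.0004,255],[0,0,0,0,0,0,255]]]'
python3 -m inch '[[[0,0.09,0,-0.0003,0,0.0003,255]]]'
```

```text
t: 24.3
tcp_pos: [0.4156, 0.2457, 0.3036]
ee_rot: [-1.569, -0.004, -0.171]
ft_force: [-0.3, 0.3, -1.3]
width: 0.211
t: 24.7
tcp_pos: [0.4161, 0.246, 0.2868]
ee_rot: [-1.569, -0.002, -0.171]
ft_force: [0.5, 0.2, -0.4]
width: 0.211
t: 24.9
tcp_pos: [0.4166, 0.2461, 0.2854]
ee_rot: [-1.571, -0.002, -0.171]
ft_force: [0.2, 0.2, -1.0]
width: 0.211
t: 25.0
tcp_pos: [0.4174, 0.2464, 0.2848]
ee_rot: [-1.571, -0.003, -0.171]
ft_force: [-8.2, -2.6, 42.8]
width: 0.21
```

```bash
python3 -m inch '[[[0,0,0,0,0,0,255],[0,0,0,0,0,0,0],[0,0,0,0,0,0,0],[0,0,0,0,0,0,0],[0,-0.2,0,0,0,0.0008,0]]]'
python3 -m inch '[[[0,-0.9,0,0,0,0,0],[0,-0.9,0,0,0,0,0],[0,-0.9,0,0,0,0,0],[0,-0.9,0,0,0,0,0],[0,0,0,0,0,0,0]]]'
python3 plan.py 0.617 -0.19 0.43 80
```

```text
t: 25.5
tcp_pos: [0.4173, 0.2464, 0.2933]
ee_rot: [-1.571, 0.002, -0.171]
ft_force: [-0.2, -0.5, 0.7]
width: 0.875
t: 26.0
tcp_pos: [0.4167, 0.246, 0.4437]
ee_rot: [-1.572, 0.005, -0.171]
ft_force: [0.0, 1.3, 0.4]
width: 1.005
t 26.0 tcp [0.4167 0.246  0.4437] rpy [-90.05   0.29  -9.79] q6 2.003 F [0.  1.3 0.4] w 1.005 rows 13
[0.522, 0.024, -0.761] [-0.0, -0.0192, -0.0001]
[0.427, 0.025, -0.818] [-0.0, -0.0192, -0.0001]
[0.326, 0.025, -0.863] [-0.0, -0.0192, -0.0001]
[0.219, 0.026, -0.896] [-0.0, -0.0192, -0.0001]
[0.11, 0.026, -0.916] [-0.0, -0.0192, -0.0001]
[-0.001, 0.026, -0.923] [-0.0, -0.0192, -0.0001]
[-0.112, 0.026, -0.916] [-0.0, -0.0192, -0.0001]
[-0.221, 0.026, -0.896] [-0.0, -0.0192, -0.0001]
[-0.327, 0.027, -0.863] [-0.0, -0.0192, -0.0001]
[-0.429, 0.027, -0.817] [-0.0, -0.0192, -0.0001]
[-0.524, 0.027, -0.76] [-0.0, -0.0192, -0.0001]
[-0.611, 0.027, -0.691] [-0.0, -0.0192, -0.0001]
[-0.69, 0.027, -0.612] [-0.0, -0.0192, -0.0001]
```

```bash
python3 -m inch '[[[0.52,0.02,-0.76,0,-0.0192,0,0],[0.43,0.02,-0.82,0,-0.0192,0,0],[0.33,0.02,-0.86,0,-0.0192,0,0],[0.22,0.02,-0.9,0,-0.0192,0,0],[0.11,0.02,-0.92,0,-0.0192,0,0]]]'
python3 -m inch '[[[0,0.02,-0.92,0,-0.0192,0,0],[-0.11,0.02,-0.92,0,-0.0192,0,0],[-0.22,0.02,-0.9,0,-0.0192,0,0],[-0.33,0.02,-0.86,0,-0.0192,0,0],[-0.43,0.02,-0.82,0,-0.0192,0,0]]]'
python3 plan.py 0.617 -0.187 0.43 81
```

```text
t: 26.5
tcp_pos: [0.496, 0.0768, 0.4415]
ee_rot: [-1.568, 0.002, 0.46]
ft_force: [0.6, -0.3, 1.4]
width: 1.001
t: 27.0
tcp_pos: [0.5815, -0.0958, 0.4358]
ee_rot: [-1.565, -0.001, 1.088]
ft_force: [0.3, 0.7, 1.2]
width: 0.999
t 27.0 tcp [ 0.5815 -0.0958  0.4358] rpy [-8.967e+01 -4.000e-02  6.235e+01] q6 0.097 F [0.3 0.7 1.2] w 0.999 rows 3
[-0.536, 0.044, -0.615] [-0.0003, -0.0173, 0.0001]
[-0.6, 0.046, -0.553] [-0.0003, -0.0173, 0.0001]
[-0.656, 0.047, -0.485] [-0.0003, -0.0173, 0.0001]
```

```bash
python3 -m inch '[[[-0.54,0.04,-0.6,0,-0.0173,0,0],[-0.6,0.04,-0.55,0,-0.0173,0,0],[-0.6,0.04,-0.4,0,-0.015,0,0],[0,0,0,0,0,0,0],[0,0,0,0,0,0,0]]]'
python3 - <<'E'
from h import *
d=snap('wrist','wrist17')
for n in('scene','top'): snap(n,n+'17')
E
python3 plan.py 0.617 -0.187 0.43 81
```

```text
t: 27.5
tcp_pos: [0.6156, -0.1923, 0.4264]
ee_rot: [-1.56, -0.004, 1.411]
ft_force: [0.5, 0.1, 0.6]
width: 0.997
t 27.65 tcp [ 0.6155 -0.1911  0.427 ] rpy [-89.45  -0.22  80.94] q6 -0.346 F [0.6 0.5 1.2] w 1.002 rows 1
[0.108, -0.076, -0.02] [-0.0015, -0.0002, 0.0006]
```

View pics/wrist17.png

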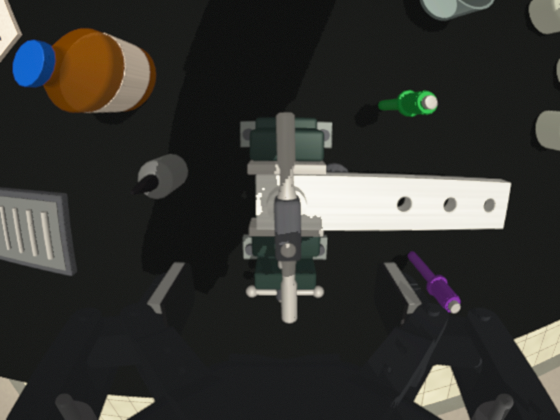

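View pics/scene17.png

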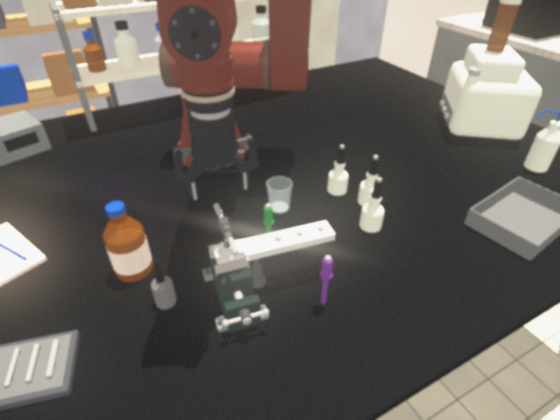

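View pics/top17.png

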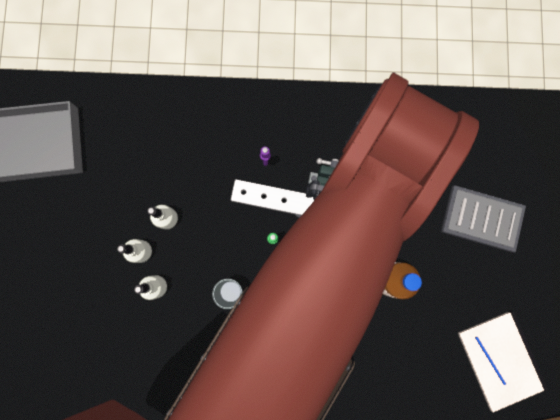

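```bash
python3 - <<'E'
from h import *
for n in('top17','scene17'):
    d=load(n);P,ok=cloud(d)
    for c in((.597,.227),(.506,.289),(.416,.245)):
        m=ok&(abs(P[...,0]-c[0])<.035)&(abs(P[...,1]-c[1])<.035)&(P[...,2]>.1)&(P[...,2]<.2); q=P[m]; print(n,len(q),np.percentile(q[:,2],[50,90,99,100]).round(4) if len(q) else '')
d=load('wrist17')
a=wonz(d,285,116,.187);b=wonz(d,289.5,318,.187); print(a,b,(a+b)/2,np.linalg.norm(a-b),np.degrees(np.arctan2(*(b-a)[1::-1])))
cv2.imwrite('pics/w17z.png',cv2.resize(d['pixels'][100:330,220:350],None,fx=2.6,fy=2.6,interpolation=cv2.INTER_CUBIC))
# sides of handles: center column by row
im=d['pixels'].astype(int)
z=d['z_map']; v,u=np.mgrid[0:420,0:560]
ax=(u-d['cx'])/d['fx'];ay=(v-d['cy'])/d['fy'];th=np.hypot(ax,ay);k=np.tan(th)/np.maximum(th,1e-9)
T=np.linalg.inv(d['world_to_cam']); P=np.stack([ax*k*z,ay*k*z,z,np.ones_like(z)],-1)@T.T
m=(z>0)&(P[...,2]>.165)&(P[...,2]<.2)&(abs(P[...,0]-.617)<.1)&(abs(P[...,1]+.19)<.04)
q=P[m][:,:2].astype(np.float32); print(m.sum(),cv2.minAreaRect(q),cv2.fitLine(q,cv2.DIST_L2,0,.01,.01).ravel())
E
```

```text
top17 124 [0.139  0.1521 0.1551 0.1564]
top17 139 [0.1369 0.1517 0.1549 0.156 ]
top17 135 [0.1386 0.1527 0.1551 0.1557]
scene17 182 [0.1279 0.1493 0.1556 0.1567]
scene17 155 [0.1268 0.1485 0.1547 0.155 ]
scene17 145 [0.1288 0.1491 0.1565 0.1573]
[ 0.5421356 -0.1785595  0.187    ] [ 0.69083197 -0.19876818  0.187     ] [ 0.61648379 -0.18866384  0.187     ] 0.15006331705069734 -7.739402553511036
4025 ((0.6173547506332397, -0.18937064707279205), (0.017984440550208092, 0.15713463723659515), 81.6218032836914) [ 0.9904099  -0.13816029  0.60976076 -0.18809175]
```

View pics/w17z.png

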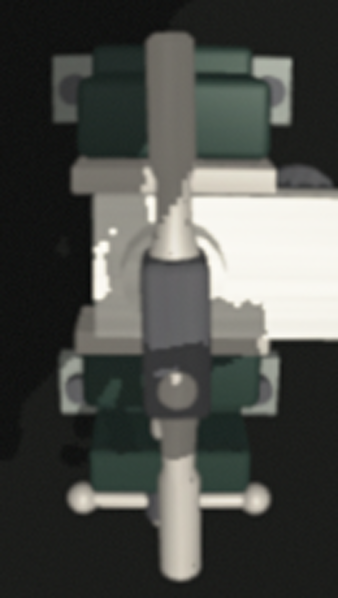

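```bash
python3 plan.py 0.617 -0.189 0.337 82; python3 -m inch '[[[0.04,0.72,-0.03,-0.0006,-0.001,0.0003,0],[0.02,0.75,-0.02,-0.0006,-0.001,0.0003,0],[0,0.5,0,0,-0.0005,0,0],[0,0,0,0,0,0,0],[0,0,0,0,0,0,0]]]'; python3 plan.py 0.617 -0.189 0.337 82
```

```text
t 27.65 tcp [ 0.6155 -0.1911  0.427 ] rpy [-89.45  -0.22  80.94] q6 -0.346 F [0.6 0.5 1.2] w 1.002 rows 3
[0.016, 0.75, -0.017] [-0.0005, -0.001, 0.0002]
[0.017, 0.75, -0.015] [-0.0005, -0.001, 0.0002]
[0.018, 0.75, -0.012] [-0.0005, -0.001, 0.0002]
t: 28.15
tcp_pos: [0.6173, -0.1837, 0.3499]
ee_rot: [-1.574, 0.001, 1.431]
ft_force: [0.1, -0.2, 1.3]
width: 1.001
t 28.15 tcp [ 0.6173 -0.1837  0.3499] rpy [-9.017e+01  7.000e-02  8.200e+01] q6 -0.352 F [ 0.1 -0.2  1.3] w 1.001 rows 1
[-0.133, 0.322, -0.011] [0.0005, 0.0, -0.0002]
```

```bash
python3 -m inch '[[[-0.14,0.33,-0.01,0.0005,0,0,0],[0,0,0,0,0,0,0],[0,0,0,0,0,0,0]]]'; python3 plan.py 0.617 -0.189 0.337 82
```

```text
t: 28.45
tcp_pos: [0.6175, -0.1894, 0.3392]
ee_rot: [-1.574, 0.003, 1.432]
ft_force: [-0.5, 0.2, 0.6]
width: 1.005
t 28.45 tcp [ 0.6175 -0.1894  0.3392] rpy [-90.21   0.15  82.02] q6 -0.36 F [-0.5  0.2  0.6] w 1.005 rows 1
[0.008, 0.055, 0.013] [0.0006, 0.0001, -0.0004]
```

```bash
python3 -m inch '[[[0,0.05,0,0,0,0,100],[0,0,0,0,0,0,200],[0,0,0,0,0,0,200],[0,0,0,0,0,0,255],[0,0,0,0,0,0,255]]]' 60
python3 -m inch '[[[0,0,0,0,0,0,255],[0,0,0,0,0,0,255],[0,0,0,0,0,0,255],[0,0,0,0,0,0,255]]]'; python3 plan.py 0.617 -0.189 0.337 82
```

```text
t: 28.95
tcp_pos: [0.6179, -0.1894, 0.3388]
ee_rot: [-1.577, 0.002, 1.431]
ft_force: [0.1, 5.6, 2.1]
width: 0.2
t: 29.35
tcp_pos: [0.6179, -0.189, 0.3389]
ee_rot: [-1.577, 0.002, 1.432]
ft_force: [-0.5, 2.5, 0.8]
width: 0.2
t 29.35 tcp [ 0.6179 -0.189   0.3389] rpy [-90.33   0.11  82.04] q6 -0.36 F [-0.5  2.5  0.8] w 0.2 rows 1
[-0.002, 0.047, 0.023] [0.0009, 0.0001, -0.0003]
```

```bash
cat > st.py <<'E'
from h import *
s=robot.observe(); y=np.degrees(s['ee_rot'][2])
print('fwd from start',round((82.04-y)%360,1),'yaw',round(y,2),'tcp',s['tcp_pos'].round(4),'rpy',np.degrees(s['ee_rot'][:2]).round(2),'q6',round(s['q'][5],3),'F',np.round(s['ft_force'],1),'T',np.round(s['torque'],2),'w',round(s['width'],3))
E
python3 -m inch '[[[0,0,0,0,0.01,0,255],[0,0.001,0,0,0.02,0,255],[0,0.001,0,0,0.0238,0,255],[0,0.001,0,0,0.0238,0,255],[0,0.001,0,0,0.0238,0,255]]]'; python3 st.py
```

```text
t: 29.85
tcp_pos: [0.6177, -0.1893, 0.3387]
ee_rot: [-1.577, -0.0, 0.787]
ft_force: [-0.3, 0.7, 1.5]
width: 0.206
fwd from start 36.9 yaw 45.11 tcp [ 0.6177 -0.1893  0.3387] rpy [-9.034e+01 -3.000e-02] q6 0.284 F [-0.3  0.7  1.5] T [0.02 0.28 0.26] w 0.206
```

```bash
for i in 1 2 ; do :; done
python3 -m inch '[[[0,0.001,0,0,0.0238,0,255],[0,0.001,0,0,0.0238,0,255],[0,0.001,0,0,0.0238,0,255],[0,0.001,0,0,0.0238,0,255],[0,0.001,0,0,0.0238,0,255]]]'; python3 st.py
python3 -m inch '[[[0,0.001,0,0,0.0238,0,255],[0,0.001,0,0,0.0238,0,255],[0,0.001,0,0,0.0238,0,255],[0,0.001,0,0,0.0238,0,255],[0,0.001,0,0,0.0238,0,255]]]'; python3 st.py
```

```text
t: 30.35
tcp_pos: [0.6174, -0.1893, 0.3385]
ee_rot: [-1.575, -0.003, 0.037]
ft_force: [-0.1, 0.0, 1.1]
width: 0.194
fwd from start 79.9 yaw 2.14 tcp [ 0.6174 -0.1893  0.3385] rpy [-90.27  -0.16] q6 1.034 F [-0.1  0.   1.1] T [0.19 0.39 0.34] w 0.194
t: 30.85
tcp_pos: [0.6171, -0.189, 0.3383]
ee_rot: [-1.573, -0.004, -0.713]
ft_force: [1.3, 0.9, 0.2]
width: 0.195
fwd from start 122.9 yaw -40.83 tcp [ 0.6171 -0.189   0.3383] rpy [-90.11  -0.22] q6 1.785 F [1.3 0.9 0.2] T [0.46 0.42 0.26] w 0.195
```

```bash
python3 -m inch '[[[0,0.001,0,0,0.0238,0,255],[0,0.001,0,0,0.0238,0,255],[0,0.001,0,0,0.0238,0,255],[0,0.001,0,0,0.0238,0,255],[0,0.001,0,0,0.0238,0,255]]]'; python3 st.py
python3 -m inch '[[[0,0.001,0,0,0.0238,0,255],[0,0,0,0,0.014,0,255],[0,0,0,0,0,0,255],[0,0,0,0,0,0,255]]]'; python3 st.py
```

```text
t: 31.35
tcp_pos: [0.617, -0.1887, 0.3381]
ee_rot: [-1.57, -0.003, -1.463]
ft_force: [0.6, 1.8, 1.3]
width: 0.199
fwd from start 165.8 yaw -83.8 tcp [ 0.617  -0.1887  0.3381] rpy [-89.94  -0.15] q6 2.535 F [0.6 1.8 1.3] T [0.5  0.2  0.26] w 0.199
t: 31.75
tcp_pos: [0.617, -0.1887, 0.3379]
ee_rot: [-1.569, -0.001, -1.706]
ft_force: [-0.2, 0.7, 0.2]
width: 0.202
fwd from start 179.8 yaw -97.72 tcp [ 0.617  -0.1887  0.3379] rpy [-8.991e+01 -6.000e-02] q6 2.777 F [-0.2  0.7  0.2] T [ 0.52  0.15 -0.19] w 0.202
```

```bash
python3 -m inch '[[[0,0,0,0,-0.015,0,255],[0,-0.001,0,0,-0.0238,0,255],[0,-0.001,0,0,-0.0238,0,255],[0,-0.001,0,0,-0.0238,0,255],[0,-0.001,0,0,-0.0238,0,255]]]'; python3 st.py
python3 -m inch '[[[0,-0.001,0,0,-0.0238,0,255],[0,-0.001,0,0,-0.0238,0,255],[0,-0.001,0,0,-0.0238,0,255],[0,-0.001,0,0,-0.0238,0,255],[0,-0.001,0,0,-0.0238,0,255]]]'; python3 st.py
```

```text
t: 32.25
tcp_pos: [0.6169, -0.1892, 0.3382]
ee_rot: [-1.57, -0.002, -1.003]
ft_force: [0.4, 1.3, 0.5]
width: 0.201
fwd from start 139.5 yaw -57.46 tcp [ 0.6169 -0.1892  0.3382] rpy [-89.97  -0.12] q6 2.074 F [0.4 1.3 0.5] T [ 0.31  0.18 -0.3 ] w 0.201
t: 32.75
tcp_pos: [0.6171, -0.1896, 0.3384]
ee_rot: [-1.572, -0.003, -0.253]
ft_force: [1.8, 1.1, -0.6]
width: 0.199
fwd from start 96.5 yaw -14.49 tcp [ 0.6171 -0.1896  0.3384] rpy [-90.09  -0.16] q6 1.324 F [ 1.8  1.1 -0.6] T [ 0.2   0.08 -0.26] w 0.199
```

```bash
python3 -m inch '[[[0,0,0,0,-0.018,0,255],[0,0,0,0,0,0,255]]]'; python3 st.py
python3 -m inch '[[[0,0,0,0,0,0,0],[0,0,0,0,0,0,0],[0,0,0,0,0,0,0],[0,-0.9,0,0,-0.005,0,0],[0,-0.6,0,0,-0.02,0,0]]]'; python3 st.py
```

```text
t: 32.95
tcp_pos: [0.6172, -0.1896, 0.3385]
ee_rot: [-1.573, -0.003, -0.127]
ft_force: [1.4, 0.9, 0.2]
width: 0.194
fwd from start 89.3 yaw -7.28 tcp [ 0.6172 -0.1896  0.3385] rpy [-90.13  -0.17] q6 1.198 F [1.4 0.9 0.2] T [0.28 0.26 0.16] w 0.194
t: 33.45
tcp_pos: [0.6161, -0.1895, 0.3954]
ee_rot: [-1.571, 0.004, 0.024]
ft_force: [0.3, -0.8, 0.5]
width: 1.0
fwd from start 80.6 yaw 1.4 tcp [ 0.6161 -0.1895  0.3954] rpy [-90.     0.24] q6 1.046 F [ 0.3 -0.8  0.5] T [-0.01 -0.04  0.  ] w 1.0
```

```bash
python3 -m inch '[[[0,0,0,0,-0.0238,0,0],[0,0,0,0,-0.0238,0,0],[0,0,0,0,-0.0238,0,0],[0,0,0,0,-0.0238,0,0],[0,0,0,0,-0.0238,0,0]]]' >/dev/null
python3 -m inch '[[[0,0,0,0,-0.0238,0,0],[0,0,0,0,-0.0238,0,0],[0,0,0,0,-0.0238,0,0],[0,0,0,0,-0.0238,0,0],[0,0,0,0,-0.0238,0,0]]]' >/dev/null
python3 -m inch '[[[0,0,0,0,-0.0238,0,0],[0,0,0,0,-0.0238,0,0],[0,0,0,0,-0.0238,0,0],[0,0,0,0,-0.0238,0,0],[0,0,0,0,-0.0238,0,0]]]'
python3 st.py; python3 plan.py 0.617 -0.189 0.395 172.7
```

```text
t: 34.95
tcp_pos: [0.6165, -0.1913, 0.4012]
ee_rot: [-1.568, 0.006, 2.279]
ft_force: [-0.8, 0.6, 0.4]
width: 1.001
fwd from start 311.5 yaw 130.57 tcp [ 0.6165 -0.1913  0.4012] rpy [-89.86   0.34] q6 -1.21 F [-0.8  0.6  0.4] T [-0.04 -0.04  0.03] w 1.001
t 34.95 tcp [ 0.6165 -0.1913  0.4012] rpy [-89.86   0.34 130.57] q6 -1.21 F [-0.8  0.6  0.4] w 1.001 rows 5
[0.007, 0.031, -0.009] [-0.0001, -0.0234, -0.0002]
[0.006, 0.031, -0.01] [-0.0001, -0.0234, -0.0002]
[0.004, 0.031, -0.011] [-0.0001, -0.0234, -0.0002]
[0.003, 0.031, -0.011] [-0.0001, -0.0234, -0.0002]
[0.001, 0.031, -0.012] [-0.0001, -0.0234, -0.0002]
```

```bash
python3 -m inch '[[[0.01,0.03,-0.01,0,-0.0234,0,0],[0.01,0.03,-0.01,0,-0.0234,0,0],[0,0.03,-0.01,0,-0.0234,0,0],[0,0.03,-0.01,0,-0.0234,0,0],[0,0.03,-0.01,0,-0.0234,0,0]]]'
python3 -m inch '[[[0,0,0,0,0,0,0]]]' >/dev/null
python3 - <<'E'
from h import *
d=snap('wrist','wrist18'); snap('scene','scene18')
z=d['z_map']; v,u=np.mgrid[0:420,0:560]
ax=(u-d['cx'])/d['fx'];ay=(v-d['cy'])/d['fy'];th=np.hypot(ax,ay);k=np.tan(th)/np.maximum(th,1e-9)
T=np.linalg.inv(d['world_to_cam']); P=np.stack([ax*k*z,ay*k*z,z,np.ones_like(z)],-1)@T.T
m=(z>0)&(P[...,2]>.165)&(P[...,2]<.2)&(abs(P[...,0]-.617)<.1)&(abs(P[...,1]+.19)<.1)
q=P[m][:,:2].astype(np.float32); print(m.sum(),cv2.minAreaRect(q),cv2.fitLine(q,cv2.DIST_L2,0,.01,.01).ravel())
E
python3 plan.py 0.617 -0.189 0.338 172.7
```

```text
t: 35.45
tcp_pos: [0.617, -0.1896, 0.3954]
ee_rot: [-1.564, 0.003, 3.029]
ft_force: [-0.0, 0.8, 1.2]
width: 0.999
5158 ((0.6177620887756348, -0.1897670030593872), (0.1561623215675354, 0.01778910681605339), 83.67467498779297) [ 0.12295531  0.9924122   0.6165952  -0.19958715]
t 35.65 tcp [ 0.6169 -0.1897  0.3954] rpy [-89.61   0.19 173.26] q6 -1.953 F [ 0.1 -0.1  0.3] w 1.0 rows 2
[0.002, 0.717, -0.013] [-0.0005, 0.0008, -0.0003]
[0.001, 0.717, -0.011] [-0.0005, 0.0008, -0.0003]
```

View pics/wrist18.png

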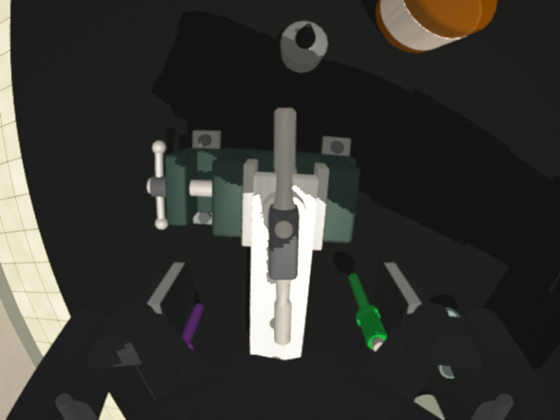

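```bash
python3 -m inch '[[[0,0.72,-0.01,-0.0005,0.0008,-0.0003,0],[0,0.72,-0.01,-0.0005,0.0008,-0.0003,0],[0,0,0,0,0,0,0],[0,0,0,0,0,0,0]]]'
python3 plan.py 0.6174 -0.1894 0.338 172.9
```

```text
t: 36.05
tcp_pos: [0.6175, -0.1896, 0.3388]
ee_rot: [-1.569, 0.003, 2.998]
ft_force: [0.1, -0.5, 1.2]
width: 1.001
t 36.05 tcp [ 0.6175 -0.1896  0.3388] rpy [-8.9900e+01  1.5000e-01  1.7174e+02] q6 -1.926 F [ 0.1 -0.5  1.2] w 1.001 rows 1
[0.002, 0.019, -0.004] [-0.0003, -0.0032, -0.0004]
```

```bash
python3 -m inch '[[[0,0,0,0,-0.003,0,100],[0,0,0,0,0,0,200],[0,0,0,0,0,0,200],[0,0,0,0,0,0,255],[0,0,0,0,0,0,255]]]' 60
python3 -m inch '[[[0,0,0,0,0,0,255],[0,0,0,0,0,0,255],[0,0,0,0,0,0,255]]]'; python3 st.py
```

```text
t: 36.55
tcp_pos: [0.6178, -0.19, 0.3442]
ee_rot: [-1.566, 0.006, 3.015]
ft_force: [-9.6, 1.1, 3.6]
width: 0.195
t: 36.85
tcp_pos: [0.6174, -0.1899, 0.3443]
ee_rot: [-1.566, 0.005, 3.015]
ft_force: [-0.8, -1.6, -0.0]
width: 0.199
fwd from start 269.3 yaw 172.75 tcp [ 0.6174 -0.1899  0.3443] rpy [-89.75   0.28] q6 -1.944 F [-0.8 -1.6 -0. ] T [-0.01  0.12  0.11] w 0.199
```

```bash
python3 -m inch '[[[0,0,0,0,0.015,0,255],[0,0.001,0,0,0.0238,0,255],[0,0.001,0,0,0.0238,0,255],[0,0.001,0,0,0.0238,0,255],[0,0.001,0,0,0.0238,0,255]]]'; python3 st.py
python3 -m inch '[[[0,0.001,0,0,0.0238,0,255],[0,0.001,0,0,0.0238,0,255],[0,0.001,0,0,0.0238,0,255],[0,0.001,0,0,0.0238,0,255],[0,0.001,0,0,0.0238,0,255]]]'; python3 st.py
python3 -m inch '[[[0,0.001,0,0,0.0238,0,255],[0,0.001,0,0,0.0238,0,255],[0,0.001,0,0,0.0238,0,255],[0,0.001,0,0,0.0238,0,255],[0,0.001,0,0,0.0238,0,255]]]'; python3 st.py
python3 -m inch '[[[0,0.001,0,0,0.0238,0,255],[0,0.001,0,0,0.0238,0,255],[0,0.001,0,0,0.0238,0,255],[0,0.001,0,0,0.0238,0,255],[0,0.001,0,0,0.0238,0,255]]]'; python3 st.py
```

```text
t: 37.35
tcp_pos: [0.6168, -0.1897, 0.3441]
ee_rot: [-1.569, 0.005, 2.315]
ft_force: [-3.3, 1.3, -0.3]
width: 0.197
fwd from start 309.4 yaw 132.63 tcp [ 0.6168 -0.1897  0.3441] rpy [-89.89   0.29] q6 -1.244 F [-3.3  1.3 -0.3] T [-0.    0.52  0.27] w 0.197
t: 37.85
tcp_pos: [0.6165, -0.1888, 0.3439]
ee_rot: [-1.571, 0.004, 1.565]
ft_force: [-1.3, 1.2, 0.3]
width: 0.202
fwd from start 352.4 yaw 89.67 tcp [ 0.6165 -0.1888  0.3439] rpy [-90.01   0.25] q6 -0.493 F [-1.3  1.2  0.3] T [0.03 0.47 0.28] w 0.202
t: 38.35
tcp_pos: [0.6167, -0.1877, 0.3437]
ee_rot: [-1.573, 0.003, 0.815]
ft_force: [0.5, 1.6, -0.7]
width: 0.193
fwd from start 35.3 yaw 46.7 tcp [ 0.6167 -0.1877  0.3437] rpy [-90.12   0.15] q6 0.258 F [ 0.5  1.6 -0.7] T [0.14 0.38 0.28] w 0.193
t: 38.85
tcp_pos: [0.6173, -0.1871, 0.3435]
ee_rot: [-1.574, -0.001, 0.065]
ft_force: [0.6, -0.2, -0.1]
width: 0.192
fwd from start 78.3 yaw 3.72 tcp [ 0.6173 -0.1871  0.3435] rpy [-9.016e+01 -6.000e-02] q6 1.01 F [ 0.6 -0.2 -0.1] T [0.17 0.36 0.27] w 0.192
```

```bash
python3 -m inch '[[[0,0,0,0,0.0235,0,255],[0,0,0,0,0.0095,0,255],[0,0,0,0,0,0,255]]]'; python3 st.py
python3 -m inch '[[[0,0,0,0,-0.015,0,255],[0,-0.001,0,0,-0.0238,0,255],[0,-0.001,0,0,-0.0238,0,255],[0,-0.001,0,0,-0.0238,0,255],[0,-0.001,0,0,-0.0238,0,255]]]'; python3 st.py
python3 -m inch '[[[0,-0.001,0,0,-0.0238,0,255],[0,-0.001,0,0,-0.0238,0,255],[0,-0.001,0,0,-0.0238,0,255],[0,-0.001,0,0,-0.0238,0,255],[0,-0.001,0,0,-0.0238,0,255]]]'; python3 st.py
```

```text
t: 39.15
tcp_pos: [0.6177, -0.187, 0.3434]
ee_rot: [-1.573, -0.002, -0.151]
ft_force: [-1.0, -0.9, -0.5]
width: 0.196
fwd from start 90.7 yaw -8.67 tcp [ 0.6177 -0.187   0.3434] rpy [-90.12  -0.12] q6 1.226 F [-1.  -0.9 -0.5] T [ 0.24  0.61 -0.09] w 0.196
t: 39.65
tcp_pos: [0.6171, -0.1874, 0.3436]
ee_rot: [-1.573, 0.002, 0.551]
ft_force: [0.3, -0.2, -0.1]
width: 0.199
fwd from start 50.5 yaw 31.56 tcp [ 0.6171 -0.1874  0.3436] rpy [-90.13   0.1 ] q6 0.523 F [ 0.3 -0.2 -0.1] T [-0.02  0.63 -0.29] w 0.199
t: 40.15
tcp_pos: [0.6167, -0.1881, 0.3438]
ee_rot: [-1.571, 0.005, 1.301]
ft_force: [-1.4, -0.7, -1.0]
width: 0.2
fwd from start 7.5 yaw 74.53 tcp [ 0.6167 -0.1881  0.3438] rpy [-89.99   0.28] q6 -0.227 F [-1.4 -0.7 -1. ] T [-0.21  0.36 -0.3 ] w 0.2
```

```bash
python3 -m inch '[[[0,0,0,0,-0.02,0,255],[0,0,0,0,0,0,255]]]'; python3 st.py
python3 -m inch '[[[0,0,0,0,0.015,0,255],[0,0.001,0,0,0.0238,0,255],[0,0.001,0,0,0.0238,0,255],[0,0.001,0,0,0.0238,0,255],[0,0.001,0,0,0.0238,0,255]]]'; python3 st.py
python3 -m inch '[[[0,0.001,0,0,0.0238,0,255],[0,0.001,0,0,0.0238,0,255],[0,0.001,0,0,0.0238,0,255],[0,0.001,0,0,0.0238,0,255],[0,0.001,0,0,0.0238,0,255]]]'; python3 st.py
python3 -m inch '[[[0,0.001,0,0,0.0238,0,255],[0,0.001,0,0,0.0238,0,255],[0,0.001,0,0,0.0238,0,255],[0,0.001,0,0,0.0238,0,255],[0,0.001,0,0,0.0238,0,255]]]'; python3 st.py
python3 -m inch '[[[0,0.001,0,0,0.0238,0,255],[0,0.001,0,0,0.0238,0,255],[0,0.001,0,0,0.0238,0,255],[0,0.001,0,0,0.0238,0,255],[0,0.001,0,0,0.0238,0,255]]]'; python3 st.py
```

```text
t: 40.35
tcp_pos: [0.6167, -0.1883, 0.3439]
ee_rot: [-1.57, 0.005, 1.438]
ft_force: [-0.9, 0.9, 0.5]
width: 0.196
fwd from start 359.6 yaw 82.4 tcp [ 0.6167 -0.1883  0.3439] rpy [-89.95   0.31] q6 -0.365 F [-0.9  0.9  0.5] T [-0.02  0.32  0.21] w 0.196
t: 40.85
tcp_pos: [0.617, -0.1875, 0.3437]
ee_rot: [-1.573, 0.004, 0.736]
ft_force: [-0.1, 0.1, -0.5]
width: 0.194
fwd from start 39.9 yaw 42.14 tcp [ 0.617  -0.1875  0.3437] rpy [-90.12   0.2 ] q6 0.339 F [-0.1  0.1 -0.5] T [0.11 0.29 0.25] w 0.194
t: 41.35
tcp_pos: [0.6176, -0.1869, 0.3434]
ee_rot: [-1.574, -0.0, -0.015]
ft_force: [0.6, 0.1, -1.0]
width: 0.198
fwd from start 82.9 yaw -0.83 tcp [ 0.6176 -0.1869  0.3434] rpy [-9.018e+01 -2.000e-02] q6 1.09 F [ 0.6  0.1 -1. ] T [0.13 0.23 0.28] w 0.198
t: 41.85
tcp_pos: [0.6184, -0.187, 0.3433]
ee_rot: [-1.571, -0.004, -0.765]
ft_force: [1.1, -2.1, -0.5]
width: 0.2
fwd from start 125.9 yaw -43.81 tcp [ 0.6184 -0.187   0.3433] rpy [-90.01  -0.23] q6 1.84 F [ 1.1 -2.1 -0.5] T [0.2  0.14 0.31] w 0.2
t: 42.35
tcp_pos: [0.6189, -0.188, 0.343]
ee_rot: [-1.566, -0.004, -1.515]
ft_force: [-0.5, -2.6, -1.2]
width: 0.197
fwd from start 168.8 yaw -86.8 tcp [ 0.6189 -0.188   0.343 ] rpy [-89.74  -0.2 ] q6 2.589 F [-0.5 -2.6 -1.2] T [0.07 0.22 0.33] w 0.197
```

```bash
python3 -m inch '[[[0,0,0,0,0.0235,0,255],[0,0,0,0,0.0088,0,255],[0,0,0,0,0,0,255]]]'; python3 st.py
python3 -m inch '[[[0,0,0,0,-0.015,0,255],[0,-0.001,0,0,-0.0238,0,255],[0,-0.001,0,0,-0.0238,0,255],[0,-0.001,0,0,-0.0238,0,255],[0,-0.001,0,0,-0.0238,0,255]]]'; python3 st.py
python3 -m inch '[[[0,-0.001,0,0,-0.0238,0,255],[0,-0.001,0,0,-0.0238,0,255],[0,-0.001,0,0,-0.0238,0,255],[0,-0.001,0,0,-0.0238,0,255],[0,-0.001,0,0,-0.0238,0,255]]]'; python3 st.py
```

```text
t: 42.65
tcp_pos: [0.6189, -0.1884, 0.343]
ee_rot: [-1.565, -0.002, -1.732]
ft_force: [-0.9, -1.5, -0.2]
width: 0.193
fwd from start 181.3 yaw -99.23 tcp [ 0.6189 -0.1884  0.343 ] rpy [-89.67  -0.13] q6 2.805 F [-0.9 -1.5 -0.2] T [0.37 0.24 0.04] w 0.193
t: 43.15
tcp_pos: [0.6185, -0.188, 0.3431]
ee_rot: [-1.567, -0.002, -1.032]
ft_force: [-0.7, 0.3, 0.9]
width: 0.196
fwd from start 141.2 yaw -59.12 tcp [ 0.6185 -0.188   0.3431] rpy [-89.76  -0.14] q6 2.105 F [-0.7  0.3  0.9] T [ 0.49  0.61 -0.29] w 0.196
t: 43.65
tcp_pos: [0.6178, -0.1877, 0.3434]
ee_rot: [-1.569, -0.002, -0.282]
ft_force: [-1.4, -0.2, 0.2]
width: 0.195
fwd from start 98.2 yaw -16.15 tcp [ 0.6178 -0.1877  0.3434] rpy [-89.88  -0.13] q6 1.355 F [-1.4 -0.2  0.2] T [ 0.18  0.8  -0.24] w 0.195
```

```bash
python3 -m inch '[[[0,0,0,0,-0.0215,0,255],[0,0,0,0,0,0,255]]]'; python3 st.py
python3 -m inch '[[[0,0,0,0,0,0,0],[0,0,0,0,0,0,0],[0,0,0,0,0,0,0],[0,-0.9,0,0,-0.005,0,0],[0,-0.6,0,0,-0.02,0,0]]]'
python3 -m inch '[[[0,0,0,0,-0.0238,0,0],[0,0,0,0,-0.0238,0,0],[0,0,0,0,-0.0238,0,0],[0,0,0,0,-0.0238,0,0],[0,0,0,0,-0.0238,0,0]]]' >/dev/null
python3 -m inch '[[[0,0,0,0,-0.0238,0,0],[0,0,0,0,-0.0238,0,0],[0,0,0,0,-0.0238,0,0],[0,0,0,0,-0.0238,0,0],[0,0,0,0,-0.0238,0,0]]]' >/dev/null
python3 -m inch '[[[0,0,0,0,-0.0238,0,0],[0,0,0,0,-0.0238,0,0],[0,0,0,0,-0.0238,0,0],[0,0,0,0,-0.0238,0,0],[0,0,0,0,-0.0238,0,0]]]'
python3 plan.py 0.6174 -0.1894 0.390 171.5
```

```text
t: 43.85
tcp_pos: [0.6176, -0.1877, 0.3434]
ee_rot: [-1.569, -0.002, -0.138]
ft_force: [-0.7, -0.8, -0.3]
width: 0.195
fwd from start 90.0 yaw -7.91 tcp [ 0.6176 -0.1877  0.3434] rpy [-89.91  -0.09] q6 1.211 F [-0.7 -0.8 -0.3] T [0.08 0.57 0.24] w 0.195
t: 44.35
tcp_pos: [0.6171, -0.1872, 0.4009]
ee_rot: [-1.566, 0.002, 0.009]
ft_force: [-0.2, 0.1, 0.7]
width: 0.996
t: 45.85
tcp_pos: [0.619, -0.1872, 0.4079]
ee_rot: [-1.578, 0.006, 2.263]
ft_force: [-0.5, -0.1, -0.5]
width: 1.003
t 45.85 tcp [ 0.619  -0.1872  0.4079] rpy [-90.42   0.33 129.69] q6 -1.189 F [-0.5 -0.1 -0.5] w 1.003 rows 5
[-0.003, 0.089, 0.014] [0.0002, -0.0232, -0.0003]
[-0.001, 0.089, 0.014] [0.0002, -0.0232, -0.0003]
[0.001, 0.089, 0.014] [0.0002, -0.0232, -0.0003]
[0.003, 0.089, 0.014] [0.0002, -0.0232, -0.0003]
[0.005, 0.089, 0.013] [0.0002, -0.0232, -0.0003]
```

```bash
python3 -m inch '[[[0,0.09,0.01,0,-0.0235,0,0],[0,0.09,0.01,0,-0.0235,0,0],[0,0.09,0.01,0,-0.0235,0,0],[0,0.09,0.01,0,-0.0235,0,0],[0,0.09,0.01,0,-0.0235,0,0]]]'
python3 -m inch '[[[0,0,0,0,0,0,0]]]' >/dev/null
python3 - <<'E'
from h import *
d=snap('wrist','wrist19')
z=d['z_map']; v,u=np.mgrid[0:420,0:560]
ax=(u-d['cx'])/d['fx'];ay=(v-d['cy'])/d['fy'];th=np.hypot(ax,ay);k=np.tan(th)/np.maximum(th,1e-9)
T=np.linalg.inv(d['world_to_cam']); P=np.stack([ax*k*z,ay*k*z,z,np.ones_like(z)],-1)@T.T
m=(z>0)&(P[...,2]>.165)&(P[...,2]<.2)&(abs(P[...,0]-.617)<.1)&(abs(P[...,1]+.19)<.1)
q=P[m][:,:2].astype(np.float32); print(m.sum(),cv2.minAreaRect(q))
E
python3 plan.py 0.6175 -0.1893 0.337 172.1
```

```text
t: 46.35
tcp_pos: [0.6186, -0.1888, 0.3905]
ee_rot: [-1.572, 0.012, 3.013]
ft_force: [-0.7, 0.3, -0.7]
width: 1.001
5499 ((0.6179674863815308, -0.1892039179801941), (0.15732739865779877, 0.017995560541749), 82.57640075683594)
t 46.5 tcp [ 0.6186 -0.1887  0.3904] rpy [-90.06   0.69 172.45] q6 -1.938 F [-0.2 -0.6 -0.7] w 1.001 rows 2
[0.021, 0.667, 0.009] [0.0001, 0.0005, -0.001]
[0.017, 0.667, 0.009] [0.0001, 0.0005, -0.001]
```

```bash
python3 -m inch '[[[0.02,0.67,0.01,0,0,-0.001,0],[0.02,0.67,0.01,0,0,-0.001,0],[0,0,0,0,0,0,0],[0,0,0,0,0,0,0]]]'
python3 plan.py 0.6175 -0.1893 0.337 172.4
```

```text
t: 46.9
tcp_pos: [0.618, -0.1895, 0.3385]
ee_rot: [-1.571, 0.003, 2.991]
ft_force: [-0.0, 0.1, 0.4]
width: 0.993
t 46.9 tcp [ 0.618  -0.1895  0.3385] rpy [-89.99   0.19 171.35] q6 -1.919 F [-0.   0.1  0.4] w 0.993 rows 1
[0.013, 0.039, -0.002] [-0.0, -0.0029, -0.0005]
```

```bash
python3 -m inch '[[[0.01,0.04,0,0,-0.003,0,100],[0,0,0,0,0,0,200],[0,0,0,0,0,0,200],[0,0,0,0,0,0,255],[0,0,0,0,0,0,255]]]' 60
python3 -m inch '[[[0,0,0,0,0,0,255],[0,0,0,0,0,0,255],[0,0,0,0,0,0,255]]]'; python3 st.py
python3 -m inch '[[[0,0,0,0,0.015,0,255],[0,0.001,0,0,0.0238,0,255],[0,0.001,0,0,0.0238,0,255],[0,0.001,0,0,0.0238,0,255],[0,0.001,0,0,0.0238,0,255]]]'; python3 st.py
```

```text
t: 47.4
tcp_pos: [0.6178, -0.1897, 0.3421]
ee_rot: [-1.568, 0.007, 3.007]
ft_force: [-10.3, 2.1, 3.4]
width: 0.197
t: 47.7
tcp_pos: [0.6174, -0.1896, 0.3422]
ee_rot: [-1.568, 0.005, 3.007]
ft_force: [-1.7, 0.0, -0.0]
width: 0.199
fwd from start 269.8 yaw 172.27 tcp [ 0.6174 -0.1896  0.3422] rpy [-89.86   0.3 ] q6 -1.936 F [-1.7  0.  -0. ] T [-0.01  0.08  0.02] w 0.199
t: 48.2
tcp_pos: [0.6171, -0.1895, 0.3419]
ee_rot: [-1.571, 0.005, 2.307]
ft_force: [-2.8, 1.6, 1.3]
width: 0.195
fwd from start 309.9 yaw 132.16 tcp [ 0.6171 -0.1895  0.3419] rpy [-90.01   0.28] q6 -1.235 F [-2.8  1.6  1.3] T [-0.08  0.38  0.33] w 0.195
```

Tap is at 310°; continue to 450° (fwd reading 90).

```bash

python3 -m inch '[[[0,0.001,0,0,0.0238,0,255],[0,0.001,0,0,0.0238,0,255],[0,0.001,0,0,0.0238,0,255],[0,0.001,0,0,0.0238,0,255],[0,0.001,0,0,0.0238,0,255]]]'; python3 st.py
python3 -m inch '[[[0,0.001,0,0,0.0238,0,255],[0,0.001,0,0,0.0238,0,255],[0,0.001,0,0,0.0238,0,255],[0,0.001,0,0,0.0238,0,255],[0,0.001,0,0,0.0238,0,255]]]'; python3 st.py
python3 -m inch '[[[0,0.001,0,0,0.0238,0,255],[0,0.001,0,0,0.0238,0,255],[0,0.001,0,0,0.0238,0,255],[0,0.001,0,0,0.0238,0,255],[0,0.001,0,0,0.0238,0,255]]]'; python3 st.py
```

```text
t: 48.7
tcp_pos: [0.6169, -0.1889, 0.3418]
ee_rot: [-1.573, 0.004, 1.557]
ft_force: [-1.6, 1.4, -0.0]
width: 0.2
fwd from start 352.8 yaw 89.2 tcp [ 0.6169 -0.1889  0.3418] rpy [-90.1    0.22] q6 -0.485 F [-1.6  1.4 -0. ] T [-0.04  0.48  0.22] w 0.2
t: 49.2
tcp_pos: [0.617, -0.1881, 0.3416]
ee_rot: [-1.574, 0.002, 0.807]
ft_force: [-0.9, 0.6, 0.8]
width: 0.203
fwd from start 35.8 yaw 46.22 tcp [ 0.617  -0.1881  0.3416] rpy [-90.2    0.13] q6 0.266 F [-0.9  0.6  0.8] T [0.03 0.48 0.22] w 0.203
t: 49.7
tcp_pos: [0.6174, -0.1875, 0.3413]
ee_rot: [-1.575, -0.001, 0.057]
ft_force: [0.9, -0.0, 0.0]
width: 0.196
fwd from start 78.8 yaw 3.25 tcp [ 0.6174 -0.1875  0.3413] rpy [-9.023e+01 -5.000e-02] q6 1.018 F [ 0.9 -0.   0. ] T [0.2  0.52 0.28] w 0.196
```

```bash
python3 -m inch '[[[0,0,0,0,0.0235,0,255],[0,0,0,0,0.0085,0,255],[0,0,0,0,0,0,255],[0,0,0,0,0,0,255]]]'; python3 st.py
python3 - <<'E'
from h import *
snap('scene','scene20')
E
python3 -m inch '[[[0,0,0,0,-0.015,0,255],[0,-0.001,0,0,-0.0238,0,255],[0,-0.001,0,0,-0.0238,0,255],[0,-0.001,0,0,-0.0238,0,255],[0,-0.001,0,0,-0.0238,0,255]]]'; python3 st.py
python3 -m inch '[[[0,-0.001,0,0,-0.0238,0,255],[0,-0.001,0,0,-0.0238,0,255],[0,-0.001,0,0,-0.0238,0,255],[0,-0.001,0,0,-0.0238,0,255],[0,-0.001,0,0,-0.0238,0,255]]]'; python3 st.py
python3 -m inch '[[[0,-0.001,0,0,-0.0238,0,255],[0,-0.001,0,0,-0.0238,0,255],[0,-0.001,0,0,-0.0238,0,255],[0,-0.001,0,0,-0.0238,0,255],[0,-0.001,0,0,-0.0238,0,255]]]'; python3 st.py
python3 -m inch '[[[0,-0.001,0,0,-0.0238,0,255],[0,-0.001,0,0,-0.0238,0,255],[0,-0.001,0,0,-0.0238,0,255],[0,-0.001,0,0,-0.0238,0,255],[0,-0.001,0,0,-0.0238,0,255]]]'; python3 st.py
```

```text
t: 50.1
tcp_pos: [0.6176, -0.1875, 0.3412]
ee_rot: [-1.574, -0.002, -0.152]
ft_force: [-0.1, 0.6, -0.2]
width: 0.201
fwd from start 90.7 yaw -8.68 tcp [ 0.6176 -0.1875  0.3412] rpy [-90.2  -0.1] q6 1.226 F [-0.1  0.6 -0.2] T [ 0.28  0.59 -0.15] w 0.201
t: 50.65
tcp_pos: [0.6173, -0.1878, 0.3415]
ee_rot: [-1.574, 0.002, 0.55]
ft_force: [-0.4, 0.1, -0.0]
width: 0.198
fwd from start 50.5 yaw 31.51 tcp [ 0.6173 -0.1878  0.3415] rpy [-90.21   0.11] q6 0.524 F [-0.4  0.1 -0. ] T [-0.04  0.59 -0.23] w 0.198
t: 51.15
tcp_pos: [0.6172, -0.1882, 0.3417]
ee_rot: [-1.572, 0.005, 1.3]
ft_force: [-0.5, 0.6, 0.0]
width: 0.193
fwd from start 7.6 yaw 74.48 tcp [ 0.6172 -0.1882  0.3417] rpy [-90.07   0.31] q6 -0.226 F [-0.5  0.6  0. ] T [-0.13  0.3  -0.27] w 0.193
t: 51.65
tcp_pos: [0.6173, -0.1886, 0.3419]
ee_rot: [-1.568, 0.006, 2.05]
ft_force: [-1.0, 1.0, -0.5]
width: 0.195
fwd from start 324.6 yaw 117.45 tcp [ 0.6173 -0.1886  0.3419] rpy [-89.84   0.36] q6 -0.977 F [-1.   1.  -0.5] T [-0.13  0.04 -0.27] w 0.195
t: 52.15
tcp_pos: [0.6177, -0.1889, 0.3421]
ee_rot: [-1.565, 0.004, 2.8]
ft_force: [-0.7, 0.4, -1.0]
width: 0.197
fwd from start 281.6 yaw 160.43 tcp [ 0.6177 -0.1889  0.3421] rpy [-89.66   0.26] q6 -1.727 F [-0.7  0.4 -1. ] T [ 0.1  -0.15 -0.3 ] w 0.197
```

View pics/scene20.png

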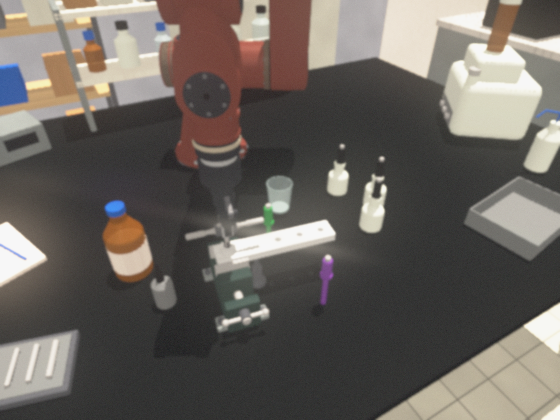

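```bash
python3 -m inch '[[[0,0,0,0,-0.0235,0,255],[0,0,0,0,-0.008,0,255],[0,0,0,0,0,0,255]]]'; python3 st.py
python3 -m inch '[[[0,0,0,0,0,0,0],[0,0,0,0,0,0,0],[0,0,0,0,0,0,0],[0,-0.9,0,0,0.005,0,0],[0,-0.5,0,0,0.02,0,0]]]'
python3 -m inch '[[[0,0,0,0,0.0238,0,0],[0,0,0,0,0.0238,0,0],[0,0,0,0,0.0238,0,0],[0,0,0,0,0.0238,0,0],[0,0,0,0,0.0238,0,0]]]' >/dev/null
python3 -m inch '[[[0,0,0,0,0.0238,0,0],[0,0,0,0,0.0238,0,0],[0,0,0,0,0.0238,0,0],[0,0,0,0,0.0238,0,0],[0,0,0,0,0.0238,0,0]]]' >/dev/null
python3 -m inch '[[[0,0,0,0,0.0238,0,0],[0,0,0,0,0.0238,0,0],[0,0,0,0,0.0238,0,0],[0,0,0,0,0.0238,0,0],[0,0,0,0,0.0238,0,0]]]'
python3 plan.py 0.6175 -0.1892 0.390 -8
```

```text
t: 52.45
tcp_pos: [0.6178, -0.189, 0.3422]
ee_rot: [-1.565, 0.004, 3.009]
ft_force: [-1.5, 0.0, -0.6]
width: 0.197
fwd from start 269.6 yaw 172.4 tcp [ 0.6178 -0.189   0.3422] rpy [-89.65   0.22] q6 -1.936 F [-1.5  0.  -0.6] T [0.1  0.08 0.  ] w 0.197
t: 52.95
tcp_pos: [0.6172, -0.1882, 0.3962]
ee_rot: [-1.566, 0.001, 2.846]
ft_force: [0.4, -0.4, 1.5]
width: 0.998
t: 54.45
tcp_pos: [0.6189, -0.1885, 0.403]
ee_rot: [-1.584, -0.002, 0.592]
ft_force: [-0.7, 0.1, -0.6]
width: 1.001
t 54.45 tcp [ 0.6189 -0.1885  0.403 ] rpy [-90.76  -0.14  33.93] q6 0.482 F [-0.7  0.1 -0.6] w 1.001 rows 5
[-0.008, 0.065, 0.002] [0.0004, 0.0233, 0.0002]
[-0.008, 0.065, 0.001] [0.0004, 0.0233, 0.0002]
[-0.008, 0.065, -0.001] [0.0004, 0.0233, 0.0002]
[-0.007, 0.065, -0.002] [0.0004, 0.0233, 0.0002]
[-0.007, 0.065, -0.003] [0.0004, 0.0233, 0.0002]
```

```bash
python3 -m inch '[[[-0.01,0.06,0,0.0004,0.0233,0,0],[-0.01,0.06,0,0.0004,0.0233,0,0],[-0.01,0.06,0,0.0004,0.0233,0,0],[-0.01,0.06,0,0.0004,0.0233,0,0],[-0.01,0.06,0,0.0004,0.0233,0,0]]]'
python3 -m inch '[[[0,0,0,0,0,0,0]]]' >/dev/null
python3 plan.py 0.6175 -0.1892 0.338 -7.6
```

```text
t: 54.95
tcp_pos: [0.6175, -0.1892, 0.3918]
ee_rot: [-1.568, -0.009, -0.158]
ft_force: [1.2, 0.6, 0.1]
width: 1.001
t 55.05 tcp [ 0.6175 -0.1892  0.3915] rpy [-89.84  -0.48  -9.21] q6 1.231 F [-0.5 -0.   0.5] w 1.0 rows 2
[-0.005, 0.669, -0.002] [-0.0002, -0.0022, 0.0007]
[-0.002, 0.669, -0.001] [-0.0002, -0.0022, 0.0007]
```

```bash
python3 -m inch '[[[0,0.67,0,0,-0.0022,0.0007,0],[0,0.67,0,0,-0.0022,0.0007,0],[0,0,0,0,0,0,0],[0,0,0,0,0,0,0]]]'
python3 plan.py 0.6175 -0.1892 0.338 -7.6
```

```text
t: 55.45
tcp_pos: [0.6184, -0.1893, 0.3392]
ee_rot: [-1.57, -0.003, -0.118]
ft_force: [0.1, -0.0, 0.5]
width: 0.998
t 55.45 tcp [ 0.6184 -0.1893  0.3392] rpy [-89.95  -0.18  -6.75] q6 1.189 F [ 0.1 -0.   0.5] w 0.998 rows 1
[-0.023, 0.031, -0.001] [-0.0002, 0.0024, 0.0005]
```

```bash
python3 -m inch '[[[-0.02,0.05,0,0,0.0024,0.0005,100],[0,0,0,0,0,0,200],[0,0,0,0,0,0,200],[0,0,0,0,0,0,255],[0,0,0,0,0,0,255]]]' 60
python3 -m inch '[[[0,0,0,0,0,0,255],[0,0,0,0,0,0,255],[0,0,0,0,0,0,255]]]'; python3 st.py
python3 -m inch '[[[0,0,0,0,-0.015,0,255],[0,-0.001,0,0,-0.0238,0,255],[0,-0.001,0,0,-0.0238,0,255],[0,-0.001,0,0,-0.0238,0,255],[0,-0.001,0,0,-0.0238,0,255]]]'; python3 st.py
```

```text
t: 55.95
tcp_pos: [0.618, -0.1895, 0.3422]
ee_rot: [-1.572, -0.004, -0.132]
ft_force: [-7.0, 1.0, 1.2]
width: 0.197
t: 56.25
tcp_pos: [0.6177, -0.1895, 0.3422]
ee_rot: [-1.572, -0.003, -0.132]
ft_force: [-1.8, 0.5, -0.4]
width: 0.197
fwd from start 89.6 yaw -7.56 tcp [ 0.6177 -0.1895  0.3422] rpy [-90.07  -0.18] q6 1.203 F [-1.8  0.5 -0.4] T [-0.05  0.17 -0.07] w 0.197
t: 56.75
tcp_pos: [0.6179, -0.1895, 0.3424]
ee_rot: [-1.573, -0.003, 0.568]
ft_force: [-1.0, -0.8, 0.5]
width: 0.199
fwd from start 49.5 yaw 32.55 tcp [ 0.6179 -0.1895  0.3424] rpy [-90.15  -0.17] q6 0.503 F [-1.  -0.8  0.5] T [ 0.24  0.16 -0.33] w 0.199
```

```bash

python3 -m inch '[[[0,-0.001,0,0,-0.0238,0,255],[0,-0.001,0,0,-0.0238,0,255],[0,-0.001,0,0,-0.0238,0,255],[0,-0.001,0,0,-0.0238,0,255],[0,-0.001,0,0,-0.0238,0,255]]]'; python3 st.py
python3 -m inch '[[[0,-0.001,0,0,-0.0238,0,255],[0,-0.001,0,0,-0.0238,0,255],[0,-0.001,0,0,-0.0238,0,255],[0,-0.001,0,0,-0.0238,0,255],[0,-0.001,0,0,-0.0238,0,255]]]'; python3 st.py
python3 -m inch '[[[0,-0.001,0,0,-0.0238,0,255],[0,-0.001,0,0,-0.0238,0,255],[0,-0.001,0,0,-0.0238,0,255],[0,-0.001,0,0,-0.0238,0,255],[0,-0.001,0,0,-0.0238,0,255]]]'; python3 st.py
python3 -m inch '[[[0,0,0,0,-0.021,0,255],[0,0,0,0,-0.008,0,255],[0,0,0,0,0,0,255]]]'; python3 st.py
```

```text
t: 57.25
tcp_pos: [0.618, -0.1893, 0.3426]
ee_rot: [-1.575, -0.002, 1.318]
ft_force: [-1.1, 1.2, -0.0]
width: 0.194
fwd from start 6.5 yaw 75.52 tcp [ 0.618  -0.1893  0.3426] rpy [-90.23  -0.12] q6 -0.247 F [-1.1  1.2 -0. ] T [ 0.33  0.3  -0.3 ] w 0.194
t: 57.75
tcp_pos: [0.6178, -0.1892, 0.3428]
ee_rot: [-1.576, -0.0, 2.068]
ft_force: [-1.1, 0.4, 0.7]
width: 0.197
fwd from start 323.6 yaw 118.49 tcp [ 0.6178 -0.1892  0.3428] rpy [-9.028e+01 -2.000e-02] q6 -0.997 F [-1.1  0.4  0.7] T [ 0.32  0.52 -0.24] w 0.197
t: 58.25
tcp_pos: [0.6175, -0.1891, 0.3431]
ee_rot: [-1.575, 0.002, 2.818]
ft_force: [-1.0, 0.9, 0.0]
width: 0.2
fwd from start 280.6 yaw 161.46 tcp [ 0.6175 -0.1891  0.3431] rpy [-90.22   0.11] q6 -1.747 F [-1.   0.9  0. ] T [ 0.1   0.65 -0.27] w 0.2
t: 58.55
tcp_pos: [0.6175, -0.1891, 0.3431]
ee_rot: [-1.574, 0.002, 3.012]
ft_force: [0.7, 0.4, 0.6]
width: 0.197
fwd from start 269.5 yaw 172.57 tcp [ 0.6175 -0.1891  0.3431] rpy [-90.19   0.12] q6 -1.941 F [0.7 0.4 0.6] T [0.06 0.56 0.06] w 0.197
```

```bash

python3 -m inch '[[[0,0,0,0,0,0,0],[0,0,0,0,0,0,0],[0,0,0,0,0,0,0],[0,-0.9,0,0,0.005,0,0],[0,-0.5,0,0,0.02,0,0]]]'
python3 -m inch '[[[0,0,0,0,0.0238,0,0],[0,0,0,0,0.0238,0,0],[0,0,0,0,0.0238,0,0],[0,0,0,0,0.0238,0,0],[0,0,0,0,0.0238,0,0]]]' >/dev/null
python3 -m inch '[[[0,0,0,0,0.0238,0,0],[0,0,0,0,0.0238,0,0],[0,0,0,0,0.0238,0,0],[0,0,0,0,0.0238,0,0],[0,0,0,0,0.0238,0,0]]]' >/dev/null
python3 -m inch '[[[0,0,0,0,0.0238,0,0],[0,0,0,0,0.0238,0,0],[0,0,0,0,0.0238,0,0],[0,0,0,0,0.0238,0,0],[0,0,0,0,0.0238,0,0]]]'
python3 plan.py 0.6175 -0.1892 0.390 -7.5
```

```text
t: 59.05
tcp_pos: [0.617, -0.189, 0.397]
ee_rot: [-1.576, -0.003, 2.847]
ft_force: [0.6, -0.3, 1.4]
width: 0.997
t: 60.55
tcp_pos: [0.6186, -0.1897, 0.4033]
ee_rot: [-1.575, -0.008, 0.593]
ft_force: [-1.0, -0.1, 0.1]
width: 1.001
t 60.55 tcp [ 0.6186 -0.1897  0.4033] rpy [-90.24  -0.48  33.98] q6 0.477 F [-1.  -0.1  0.1] w 1.001 rows 5
[-0.004, 0.066, 0.005] [0.0, 0.023, 0.0003]
[-0.004, 0.066, 0.005] [0.0, 0.023, 0.0003]
[-0.005, 0.066, 0.004] [0.0, 0.023, 0.0003]
[-0.005, 0.066, 0.003] [0.0, 0.023, 0.0003]
[-0.005, 0.066, 0.003] [0.0, 0.023, 0.0003]
```

```bash
python3 -m inch '[[[0,0.06,0,0,0.0228,0.0003,0],[-0.01,0.06,0,0,0.0228,0.0003,0],[0,0.06,0,0,0.0228,0.0003,0],[-0.01,0.06,0,0,0.0228,0.0003,0],[-0.01,0.06,0,0,0.0228,0.0003,0]]]'
python3 -m inch '[[[0,0,0,0,0,0,0]]]' >/dev/null
python3 plan.py 0.6175 -0.1892 0.338 -7.5
python3 - <<'E'
from h import *
d=snap('wrist','wrist21')
z=d['z_map']; v,u=np.mgrid[0:420,0:560]
ax=(u-d['cx'])/d['fx'];ay=(v-d['cy'])/d['fy'];th=np.hypot(ax,ay);k=np.tan(th)/np.maximum(th,1e-9)
T=np.linalg.inv(d['world_to_cam']); P=np.stack([ax*k*z,ay*k*z,z,np.ones_like(z)],-1)@T.T
m=(z>0)&(P[...,2]>.165)&(P[...,2]<.2)&(abs(P[...,0]-.617)<.1)&(abs(P[...,1]+.19)<.1)
q=P[m][:,:2].astype(np.float32); print(m.sum(),cv2.minAreaRect(q))
E
```

```text
t: 61.05
tcp_pos: [0.6179, -0.1901, 0.3919]
ee_rot: [-1.572, -0.003, -0.157]
ft_force: [0.8, 0.6, 0.5]
width: 1.002
t 61.15 tcp [ 0.6179 -0.1901  0.3916] rpy [-90.06  -0.14  -9.16] q6 1.23 F [ 0.1 -0.1 -0.4] w 1.0 rows 2
[-0.008, 0.67, 0.011] [0.0001, -0.0023, 0.0002]
[-0.007, 0.67, 0.01] [0.0001, -0.0023, 0.0002]
5404 ((0.6176245212554932, -0.18825697898864746), (0.15639151632785797, 0.01795174367725849), 81.83425903320312)
```

```bash
python3 -m inch '[[[0,0.67,0.01,0,-0.0015,0.0002,0],[0,0.67,0.01,0,-0.001,0.0002,0],[0,0,0,0,0,0,0],[0,0,0,0,0,0,0]]]'
python3 plan.py 0.6176 -0.1892 0.338 -7.6
```

```text
t: 61.6
tcp_pos: [0.6187, -0.1896, 0.3396]
ee_rot: [-1.573, -0.004, -0.124]
ft_force: [-0.3, 0.7, 1.1]
width: 0.999
t 61.6 tcp [ 0.6187 -0.1896  0.3396] rpy [-90.15  -0.24  -7.08] q6 1.196 F [-0.3  0.7  1.1] w 0.999 rows 1
[-0.029, 0.04, 0.007] [0.0004, 0.0014, 0.0007]
```

```bash
python3 -m inch '[[[-0.03,0.05,0,0.0004,0.0014,0.0007,100],[0,0,0,0,0,0,200],[0,0,0,0,0,0,200],[0,0,0,0,0,0,255],[0,0,0,0,0,0,255]]]' 60
python3 -m inch '[[[0,0,0,0,0,0,255],[0,0,0,0,0,0,255],[0,0,0,0,0,0,255]]]'; python3 st.py
python3 -m inch '[[[0,0,0,0,-0.015,0,255],[0,-0.001,0,0,-0.0238,0,255],[0,-0.001,0,0,-0.0238,0,255],[0,-0.001,0,0,-0.0238,0,255],[0,-0.001,0,0,-0.0238,0,255]]]'; python3 st.py
python3 -m inch '[[[0,-0.001,0,0,-0.0238,0,255],[0,-0.001,0,0,-0.0238,0,255],[0,-0.001,0,0,-0.0238,0,255],[0,-0.001,0,0,-0.0238,0,255]]]'; python3 st.py
```

```text
t: 62.1
tcp_pos: [0.6179, -0.19, 0.3426]
ee_rot: [-1.573, -0.004, -0.13]
ft_force: [-5.5, 1.6, 1.6]
width: 0.199
t: 62.4
tcp_pos: [0.6177, -0.1899, 0.3426]
ee_rot: [-1.573, -0.003, -0.13]
ft_force: [-1.4, -0.8, 0.2]
width: 0.198
fwd from start 89.5 yaw -7.47 tcp [ 0.6177 -0.1899  0.3426] rpy [-90.1   -0.16] q6 1.201 F [-1.4 -0.8  0.2] T [ 0.05  0.17 -0.01] w 0.198
t: 62.9
tcp_pos: [0.6181, -0.1899, 0.3428]
ee_rot: [-1.574, -0.003, 0.57]
ft_force: [-1.8, 0.8, 0.5]
width: 0.199
fwd from start 49.4 yaw 32.64 tcp [ 0.6181 -0.1899  0.3428] rpy [-90.19  -0.16] q6 0.501 F [-1.8  0.8  0.5] T [ 0.28  0.09 -0.27] w 0.199
t: 63.3
tcp_pos: [0.6183, -0.1896, 0.343]
ee_rot: [-1.575, -0.002, 1.17]
ft_force: [-0.3, 1.4, 0.4]
width: 0.196
fwd from start 15.0 yaw 67.02 tcp [ 0.6183 -0.1896  0.343 ] rpy [-90.26  -0.13] q6 -0.099 F [-0.3  1.4  0.4] T [ 0.42  0.27 -0.31] w 0.196
```

```bash
python3 -m inch '[[[0,0,0,0,-0.0235,0,255],[0,0,0,0,-0.0175,0,255],[0,0,0,0,0,0,255],[0,0,0,0,0,0,255]]]'; python3 st.py
```

```text
t: 63.7
tcp_pos: [0.6183, -0.1894, 0.343]
ee_rot: [-1.576, -0.002, 1.434]
ft_force: [-0.8, -0.2, 0.4]
width: 0.2
fwd from start 359.9 yaw 82.19 tcp [ 0.6183 -0.1894  0.343 ] rpy [-90.29  -0.12] q6 -0.363 F [-0.8 -0.2  0.4] T [0.18 0.39 0.17] w 0.2
```

Back at the start angle within 0.2°. Release, back off, and check everything.

```bash
python3 -m inch '[[[0,0,0,0,0,0,0],[0,0,0,0,0,0,0],[0,0,0,0,0,0,0],[0,-0.9,0,0,0,0,0],[0,-0.9,0,0,0,0,0]]]'
python3 -m inch '[[[0,-0.5,0,0,0,0,0],[0,-0.2,0,0,0,0,0],[0,0,0,0,0,0,0],[0,0,0,0,0,0,0]]]'; python3 st.py
python3 - <<'E'
from h import *
d=snap('wrist','wrist22');snap('scene','scene22');snap('top','top22')
def rect(d):
    z=d['z_map']; v,u=np.mgrid[0:420,0:560]
    ax=(u-d['cx'])/d['fx'];ay=(v-d['cy'])/d['fy'];th=np.hypot(ax,ay);k=np.tan(th)/np.maximum(th,1e-9)
    T=np.linalg.inv(d['world_to_cam']); P=np.stack([ax*k*z,ay*k*z,z,np.ones_like(z)],-1)@T.T
    m=(z>0)&(P[...,2]>.165)&(P[...,2]<.2)&(abs(P[...,0]-.617)<.1)&(abs(P[...,1]+.19)<.1)
    return cv2.minAreaRect(P[m][:,:2].astype(np.float32)), np.percentile(P[m][:,2],95)
print('start',rect(load('wrist17')));print('now',rect(d))
for n in('top17','top22','scene17','scene22'):
    e=load(n);P,ok=cloud(e)
    m=ok&(P[...,2]>.14)&(P[...,2]<.165)&(P[...,1]>.15)&(P[...,1]<.4)&(P[...,0]>.3)&(P[...,0]<.7)
    c,l,s,ce=cv2.connectedComponentsWithStats(m.astype(np.uint8))
    for i in range(1,c):
        if s[i,4]>15: print(n,np.median(P[l==i],0).round(3),P[l==i][:,2].max().round(4))
E
```

```text
t: 64.2
tcp_pos: [0.6173, -0.1891, 0.4107]
ee_rot: [-1.568, -0.005, 1.427]
ft_force: [0.5, -0.3, 0.8]
width: 0.999
t: 64.6
tcp_pos: [0.6179, -0.1895, 0.4441]
ee_rot: [-1.575, -0.003, 1.425]
ft_force: [-0.2, 0.1, -0.7]
width: 0.997
fwd from start 0.4 yaw 81.63 tcp [ 0.6179 -0.1895  0.4441] rpy [-90.24  -0.15] q6 -0.354 F [-0.2  0.1 -0.7] T [-0.01 -0.    0.  ] w 0.997
start (((0.6173547506332397, -0.18937064707279205), (0.017984440550208092, 0.15713463723659515), 81.6218032836914), np.float64(0.1938841058334221))
now (((0.617583692073822, -0.18945258855819702), (0.017922524362802505, 0.15660293400287628), 81.96331024169922), np.float64(0.193925821466325))
top17 [0.596 0.222 0.146] 0.1564
top17 [0.507 0.286 0.147] 0.156
top17 [0.418 0.241 0.146] 0.1557
top22 [0.596 0.222 0.146] 0.1553
top22 [0.524 0.292 0.146] 0.1577
top22 [0.418 0.241 0.146] 0.1571
scene17 [0.42  0.241 0.147] 0.1573
scene17 [0.51  0.287 0.148] 0.155
scene17 [0.599 0.223 0.147] 0.1567
scene22 [0.42  0.241 0.148] 0.1566
scene22 [0.526 0.293 0.147] 0.1559
scene22 [0.599 0.223 0.148] 0.156
```

View pics/scene22.png

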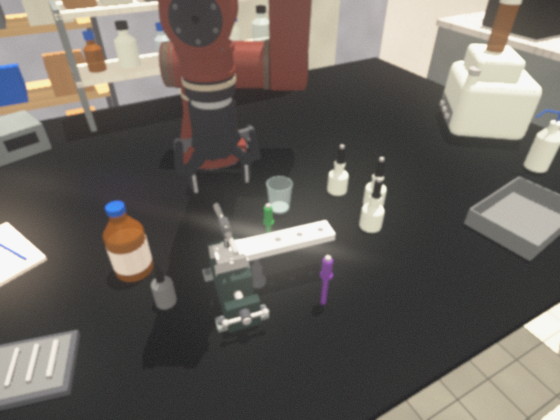

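```bash
python3 -c "
from cell import robot
print(robot.close_job())"
```

```text
the job is handed in; nothing more can be done
None
```

The job is done and handed in at about 65 s of the 210 s allowed; no verdict is reported.

**Electrodes:** There were three in the arm, and each now sits in its own vial, pushed down until the collar stopped on the mouth. In the last pictures their plugs top out at about 155–158 mm, against 154 mm expected when home. Vial 2 was knocked about 17 mm aside during the tapping, while the robot was at the vise. Its electrode is still home.

**Tap:** By the hand's turn while gripping, the tap went forward to 180°, back to 89°, then to 271°, 180°, 361°, 270° and finally 451°. I then backed it out to within 0.2° of its start. The last wrist picture agrees: wrench at 82.0° now against 81.6° at the start, with its height unchanged.

**Neighbours:** The reagent bottle, beaker and oiler look unmoved in the last picture, and the gripper is open and clear of everything.

**Checks that disagreed or came near a limit:**
- The wrist camera put the electrodes about 5 mm off from the fixed cameras. I went by the wrist view and the grasps came out right.
- Pressing the electrodes home gave brief wrist-force readings of up to 45 N. That is well under the 120 N limit. It went through the held electrode, and I took it that the 40 N limit on the gripper's body does not apply there.
- When the gripper closed again on the wrench, the hand rose 3–6 mm. The grip still held.

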